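# Put the slab tools back in the sloping tray

### The job

Put the brush, the paddle and the try square away in the sloping tool tray, each lying flat in the bay of its own colour (red, green, blue), fully down between the guides and with its head towards the bay's wide end, the square's blade in the bay's blade arm. Lay them in rather than dropping them, and leave the sponge, jar and cup standing where they are.

Things in the scene. Friction and masses are not known exactly. Their poses are not given: they have to be found in the camera images.
- tray: Fixed plywood tool tray, 240 mm wide (y), 190 mm deep (x). Its top slopes at 30 degrees, 216 mm long, rising to the tray's +x from 18 to 126 mm high. On it three bays side by side, red, green, blue by growing y, centre lines 62 and 58 mm apart; guide walls 10 mm high, 5 mm thick, 4 mm gap round each part, none beside the middle of the handles. Origin: centre of footprint, z up.
- brush_bay: Red bay for the brush. Origin on the slope's surface at the bay's centre; z square to the slope; x uphill, from the narrow handle end to the wide head end. Inner faces of the walls: ends x = +-89 mm, head sides (x 55 to 89) y = +-24, handle sides (x -89 to -57) y = +-13. The brush is home when its body frame coincides with this one.
- paddle_bay: Green bay for the paddle. Origin on the slope's surface at the bay's centre; z square to the slope; x DOWNHILL, from the narrow handle end (uphill) to the wide blade end. Inner faces of the walls: ends x = +-99 mm, blade sides (x 59 to 99) y = +-22, handle sides (x -99 to -67) y = +-13. The paddle is home when its body frame coincides with this one.
- square_bay: Blue L-shaped bay for the try square. Origin on the slope's surface, centre of the stock's place; z square to the slope, x uphill along the stock, y towards the blade's far end (blade uphill). Inner faces: ends x = +-64 mm, stock sides y = +-16 (x -64 to -36; on -y also 36 to 64), blade end y = 72. The square is home when its body frame coincides with this one.
- brush: Wide slip brush, 170 mm long, about 70 g: red handle 18 wide, 16 high, x -85 to 40 mm; then steel ferrule and rigid cream bristles 40 wide, 16 high, x 40 to 85. Origin at mid length on its underside, nearly under the centre of mass; x towards the bristles, z up. Starts lying on the dark ware board.
- paddle: Potter's paddle, 190 mm long, about 90 g: green handle 18 wide, 16 high, x -95 to 10 mm; then a flat pale wooden blade 36 wide, 10 high, x 10 to 95. Origin at mid length on its underside, nearly under the centre of mass; x towards the blade, z up. Starts lying on the dark ware board.
- square: Small try square (L), about 120 g: blue stock 120 long (x -60 to 60 mm), 24 wide, 18 high; steel blade 24 wide (x 36 to 60), 6 thick, from the stock to y = 68; undersides flush. Origin mid-stock on its underside, z up; centre of mass about 15 mm in x and 13 mm in y from it. Starts lying flat on the bench.
- brush_head (a point): end point of the part on its underside, bristle end, 85 mm from the brush's origin.
- brush_tail (a point): end point of the part on its underside, handle end, -85 mm.
- paddle_head (a point): end point of the part on its underside, blade end, 95 mm from the paddle's origin.
- paddle_tail (a point): end point of the part on its underside, handle end, -95 mm.
- square_head (a point): end point of the part on its underside, stock's end by the blade, 60 mm from the square's origin.
- square_tail (a point): end point of the part on its underside, stock's other end, -60 mm.
- square_blade (a point): far end of the square's blade, on its underside, at (48, 68, 0) mm in the square's frame.
- board: Fixed dark wooden ware board, 240 (x) by 250 (y) by 12 mm thick, on the bench; origin at the centre of its underside. Brush and paddle lie on its top, 12 mm above the bench.
- sponge: Small round yellow sponge (rigid, loose), 44 mm across, 30 mm high, standing on the board near the tools. Origin at the centre of its underside.
- jar: Loose amber glass jar with white cap, 60 mm across, 95 mm high, on the bench beyond the try square. Origin at the centre of its underside.
- cup: Loose terracotta cup, 72 mm across, 75 mm high, on the bench behind the ware board. Origin at the centre of its underside.
Not all that is in view belongs to the job. What is shaped like the brush but turquoise is not meant.

How it is judged (in metres and radians):
At the end, for the whole second after the job is handed in: Brush, paddle and square each lie in their own bay, their origins and ends within 8 mm of home along the bay, 8 mm across it and at most 6 mm off its floor, head end at the bay's wide end (the square's blade also down), at rest (under 20 mm/s) and released (x of brush in the frame of brush_bay between -0.008 and 0.008 m and x of brush_head in the frame of brush_bay between 0.076 and 0.094 m and y of brush_head in the frame of brush_bay between -0.008 and 0.008 m and z of brush_head in the frame of brush_bay between -0.004 and 0.006 m and x of brush_tail in the frame of brush_bay between -0.094 and -0.076 m and y of brush_tail in the frame of brush_bay between -0.008 and 0.008 m and z of brush_tail in the frame of brush_bay between -0.004 and 0.006 m and linear speed of each of brush, paddle, square below 0.02 m/s and contact force between the fingers and brush below 0.1 N and x of paddle in the frame of paddle_bay between -0.008 and 0.008 m and x of paddle_head in the frame of paddle_bay between 0.086 and 0.104 m and y of paddle_head in the frame of paddle_bay between -0.008 and 0.008 m and z of paddle_head in the frame of paddle_bay between -0.004 and 0.006 m and x of paddle_tail in the frame of paddle_bay between -0.104 and -0.086 m and y of paddle_tail in the frame of paddle_bay between -0.008 and 0.008 m and z of paddle_tail in the frame of paddle_bay between -0.004 and 0.006 m and contact force between the fingers and paddle below 0.1 N and x of square in the frame of square_bay between -0.008 and 0.008 m and x of square_head in the frame of square_bay between 0.051 and 0.069 m and y of square_head in the frame of square_bay between -0.008 and 0.008 m and z of square_head in the frame of square_bay between -0.004 and 0.006 m and x of square_tail in the frame of square_bay between -0.069 and -0.051 m and y of square_tail in the frame of square_bay between -0.008 and 0.008 m and z of square_tail in the frame of square_bay between -0.004 and 0.006 m and contact force between the fingers and square below 0.1 N and z of square_blade in the frame of square_bay between -0.004 and 0.006 m); the robot touches nothing.
It fails at once if the yellow sponge is shifted by more than 20 mm or tipped by more than 20 degrees (distance of sponge from where it was at the start of the episode above 0.02 m or angle between sponge's own z axis and vertical above 0.35 rad).
It fails at once if the amber jar is shifted by more than 20 mm or tipped by more than 20 degrees (distance of jar from where it was at the start of the episode above 0.02 m or angle between jar's own z axis and vertical above 0.35 rad).
It fails at once if the clay cup is shifted by more than 20 mm or tipped by more than 20 degrees (distance of cup from where it was at the start of the episode above 0.02 m or angle between cup's own z axis and vertical above 0.35 rad).
It fails at once if a tool is dropped or thrown (faster than 0.6 m/s with no finger on it) ((contact force between the fingers and brush below 0.01 N and linear speed of brush above 0.6 m/s) or (contact force between the fingers and paddle below 0.01 N and linear speed of paddle above 0.6 m/s) or (contact force between the fingers and square below 0.01 N and linear speed of square above 0.6 m/s)).
It also fails if it takes over 72 s, if anything falls off the work surface, if the arm or the gripper's body presses on something with over 40 N, if the wrist force passes 120 N, or if a joint passes its speed limit or range.

### The arm

A 7-joint arm with a two-finger parallel gripper is mounted at the origin on the work surface. World frame = base frame: x ahead of the robot, y to its left, z up, the work surface at z = 0. Lengths are in m, angles in degrees, forces in N, time in s.
With the tool pointing down it reaches from about 0.425 to 0.875 m from the base axis. Payload 4.7 kg.
Tool frame: the origin (TCP) lies midway between the tips of the shut fingers; the grasp point (between the pads) lies 19 mm behind it; z points along the fingers, x is the direction in which the jaws open and shut, and the axes are right-handed (so a half turn about z gives the same grasp; the last joint's range is limited). The gripper opens to 87 mm and grips with 3 to 60 N. Pads are 19 mm wide; open, the fingers measure 117 mm over their backs; the gripper's body (75 mm by 190 mm) begins 51 mm behind the grasp point.
Start: joints at [74.032, 18.392, -4.016, 83.108, 1.295, 78.541, -3.26], TCP at [0.188, -0.622, 0.223] pointing down, gripper open.
Joint ranges: [-163.93, 163.93], [-17.29, 119.83], [-79.2, 71.16], [3.27, 140.29], [-89.18, 269.18], [5.43, 117.66], [-154.24, 154.24]. Speed limits (degrees/s): [147.25, 147.25, 180, 180, 180, 180, 180].

### API

Orientations are given as [roll, pitch, yaw] about the fixed x, y, z axes, in that order (R = Rz(yaw) Ry(pitch) Rx(roll)).
In Python, from cell import env gives the robot as it stands.
- The arm moves only by the tool carry_out, never from a script. Its argument "plan" is a list of rows, each an object with "grip": the closure, from 0 (fully open) to 1 (shut); "dp": the shift along the tool's x, y, z in m, a list of three; "rotation": the turn, a rotation vector about the tool's x, y, z in degrees, a list of three. In form: [{"grip": grip, "dp": [dx, dy, dz], "rotation": [wx, wy, wz]}, ...]. A call has 1 to 8 rows; each row shifts and turns the pose as measured when the row begins, along the tool's axes as they then stand; what a row does not reach is not made up. A row lasts 1/12 s, in which the tool goes at most 41.7 mm and 7.16 degrees, less where a joint would pass 70% of its speed; a pose out of reach is approached as far as the arm can. A call is refused whole if a number of a shift passes 0.0417 or a number of a turn 7.16, either way. A call with a gripper value outside its range is refused whole. The fingers move at their own pace and stop on an object; "force" is the grip in N (left out, the last holds). Time passes only in rows, so rows that do not move let the fingers close. It gives the time, the measured TCP pose, the force and the opening at its end, in the units of the state.
- env.get_obs(): the state, without advancing time (a new reading comes with each control period).
- env.read_camera(name): name is "scene" or "top" or "wrist"; returns the picture (400x640x3 uint8, red, green, blue); there is no depth.
- env.camera_params(name): a dict with "fx", "fy", "cx", "cy" (pixels), "R" (3x3) and "t" (3): a world point X has camera coordinates R X + t. Camera axes: x right, y down, z forward; pixel columns grow to the right and rows downward; lengths in m; the calibration is good to about 2 mm. The wrist camera is an equidistant fisheye: a pixel r from the principal point sees the ray r / f radians off the axis. A picture is of the moment at which its call begins: read the wrist's pose just before it. camera_params takes no time and is no camera call; for the wrist camera it gives the pose at the moment of the call.
- env.sign_off(): hands the job in, once; it reports no verdict.
The state is a dict: "time_s": time; "qpos": joint angles; "joint_velocities": joint speeds; "effort": joint torques, N m; "tool_pos": TCP position; "tool_rot": TCP orientation; "force": force on the tool from outside, world axes, zero at the start; "wrist_torque": the same for the moment, N m; "grip_width": finger opening in m.
Only numpy, scipy, OpenCV 4.12 (cv2) and the standard library are available. Lean on these libraries where they do the work, as an engineer would, in place of code of your own. Each camera call takes 0.05 s, during which the arm holds its last target. There are 200 camera calls.

## Working session

There is one attempt and no reset: what is moved stays moved. The work goes in short steps, Python scripts to look and compute and a tool call to move; the robot and the scene stay as the last step left them, time stands still between calls to the robot, and variables do not carry over. Pictures are saved under pics/ and viewed, about 8 in all and at most 12, crops included, and the job is handed in when it is done.

Besides the shell and the picture viewer there is one more tool, called after "Call:" by a JSON object that holds its "method" and its "body". carry_out: Moves the arm, as the interface text tells. Its arguments: {"type":"object","properties":{"plan":{"type":"array","items":{"type":"object","properties":{"grip":{"type":"number"},"dp":{"type":"array","items":{"type":"number"}},"rotation":{"type":"array","items":{"type":"number"}}}}},"force":{"type":"number"}},"required":["plan"]}

```bash
ls; mkdir -p pics; python3 - <<'E'
from cell import env
import cv2,json
o=env.get_obs();print({k:o[k] for k in('time_s','tool_pos','tool_rot','grip_width')})
for n in('scene','top'):
    cv2.imwrite(f'pics/{n}0.png',env.read_camera(n)[:,:,::-1]);print(n,env.camera_params(n))
E
```

```text
pics
{'time_s': 0.0, 'tool_pos': array([ 0.18739859, -0.62182704,  0.22147201]), 'tool_rot': array([ 1.79991322e+02,  1.08375423e-01, -7.32218865e+01]), 'grip_width': 0.08681364932712445}
scene {'fx': 412.2247249949256, 'fy': 412.2247249949256, 'cx': 320.74175545835726, 'cy': 194.3782549438096, 'R': array([[ 0.79314959,  0.6090221 , -0.00241087],
       [ 0.44361057, -0.58043188, -0.68286784],
       [-0.41728095,  0.54054686, -0.73053795]]), 't': array([-0.35656045, -0.23462035,  1.42163569])}
top {'fx': 444.3752674289925, 'fy': 444.3752674289925, 'cx': 320.42792743352453, 'cy': 202.56972160685808, 'R': array([[-0.0163661 , -0.99983469,  0.00792086],
       [-0.98881575,  0.0150102 , -0.14838501],
       [ 0.14824159, -0.01026075, -0.98889795]]), 't': array([-0.09283018,  0.52576   ,  1.44855392])}
```

View pics/top0.png

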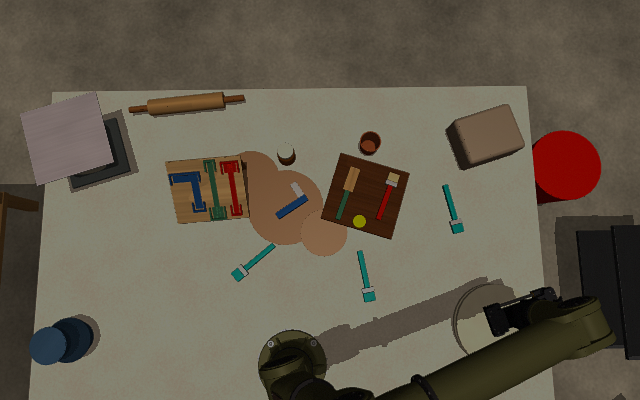

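View pics/scene0.png

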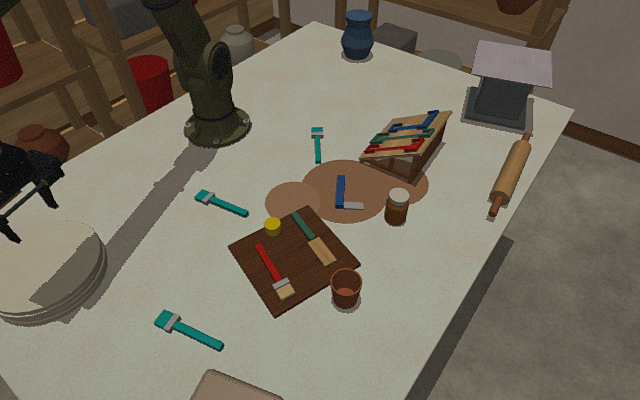

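Candidates in the top view for the brush are red handle (388,195), which is meant, and the turquoise ones at (453,208), (365,276) and (253,262), which are not. The rest: paddle (348,192), square (293,203), tray (208,190), sponge (360,221), cup (370,143), jar (287,154).

```bash
cat > h.py <<'E'
import numpy as np, cv2
from scipy.spatial.transform import Rotation as Ro
from cell import env
def rays(P,px,fish=False):
    px=np.atleast_2d(np.asarray(px,float)); R,t=np.array(P['R']),np.array(P['t'])
    u=np.c_[(px[:,0]-P['cx'])/P['fx'],(px[:,1]-P['cy'])/P['fy']]
    if fish:
        th=np.linalg.norm(u,axis=1,keepdims=True); d=np.c_[u/np.maximum(th,1e-9)*np.sin(th),np.cos(th)]
    else: d=np.c_[u,np.ones(len(u))]
    return -R.T@t, d@R
def cast(P,px,z,fish=False):
    c,d=rays(P,px,fish); return c+d*((z-c[2])/d[:,2])[:,None]
def proj(P,X,fish=False):
    c=np.atleast_2d(X)@np.array(P['R']).T+np.array(P['t'])
    if not fish: return np.c_[P['fx']*c[:,0]/c[:,2]+P['cx'],P['fy']*c[:,1]/c[:,2]+P['cy']]
    r=np.hypot(c[:,0],c[:,1]); th=np.arctan2(r,c[:,2]); s=th/np.maximum(r,1e-9)
    return np.c_[P['fx']*c[:,0]*s+P['cx'],P['fy']*c[:,1]*s+P['cy']]
HUE={'red':[(0,6),(174,180)],'green':[(50,88)],'blue':[(100,125)],'yellow':[(24,34)],'turq':[(80,97)]}
def mask(img,col,S=110,V=25):
    h=cv2.cvtColor(img,cv2.COLOR_RGB2HSV); m=0
    for a,b in HUE[col]: m=m|cv2.inRange(h,(a,S,V),(b,255,255))
    return m
def blobs(m,amin=20):
    cs,_=cv2.findContours(m,cv2.RETR_EXTERNAL,cv2.CHAIN_APPROX_NONE)
    return sorted([c for c in cs if cv2.contourArea(c)>amin],key=cv2.contourArea,reverse=True)
E
python3 - <<'E'
from h import *
im=cv2.imread('pics/top0.png')[:,:,::-1].copy();P=env.camera_params('top')
for col,z in(('red',.028),('green',.028),('blue',.018),('yellow',.042)):
    for c in blobs(mask(im,col)):
        (x,y),(w,h),a=cv2.minAreaRect(c)
        if not(150<x<420 and 120<y<260):continue
        b=cast(P,cv2.boxPoints(((x,y),(w,h),a)),z); ce=cast(P,(x,y),z)[0]
        pts=cast(P,c[:,0],z)[:,:2];(X,Y),(W,H),A=cv2.minAreaRect(pts.astype(np.float32)*1000)
        print(col,(int(x),int(y)),'world',round(X),round(Y),'size',round(W),round(H),'ang',round(A,1))
cr=cv2.resize(im[130:260,150:420,::-1],None,fx=2.9,fy=2.9,interpolation=cv2.INTER_CUBIC);cv2.imwrite('pics/crop1.png',cr)
E
```

```text
red (231, 188) world 581 202 size 190 61 ang 5.1
red (383, 202) world 525 -315 size 19 125 ang 68.2
green (213, 189) world 576 260 size 209 52 ang 10.5
green (258, 256) world 348 106 size 17 122 ang 39.2
green (342, 204) world 518 -174 size 16 102 ang 69.5
blue (185, 190) world 575 359 size 128 107 ang 5.8
blue (291, 206) world 517 -3 size 23 117 ang 32.7
blue (198, 207) world 519 312 size 31 43 ang 4.4
yellow (358, 220) world 461 -228 size 40 43 ang 43.8
```

View pics/crop1.png

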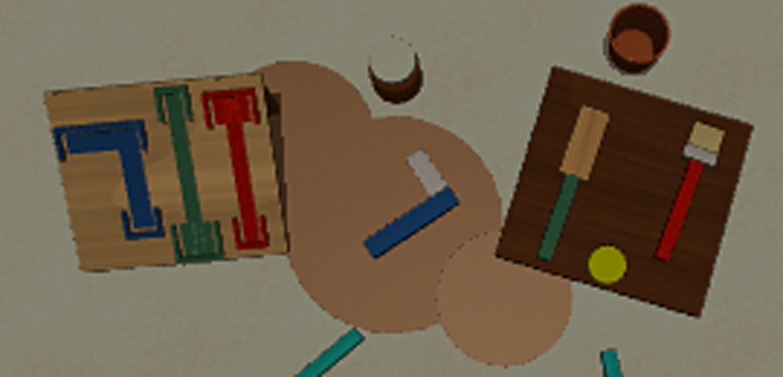

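The crop confirms red/green/blue parts, the cup (635,35), jar (395,70) and the painted bays. I'm now planning the move over the brush.

```bash
cat >> h.py <<'E'
def Rd(yaw,tilt=0,tyaw=0):
    "tool down with yaw; then tilted by 'tilt' deg so that tool z leans towards world heading tyaw"
    a=np.radians(tyaw+90); return Ro.from_rotvec(np.radians(-tilt)*np.array([np.cos(a),np.sin(a),0]))*Ro.from_euler('xyz',[180,0,yaw],degrees=True)
def rows(p1,R1,n,grip,start=None):
    o=env.get_obs()
    p,R=(np.array(o['tool_pos']),Ro.from_euler('xyz',o['tool_rot'],degrees=True)) if start is None else start
    d=(np.array(p1)-p)/n; w=(R.inv()*R1).as_rotvec(degrees=True)/n
    print('# max',np.abs(d).max().round(4),np.abs(w).max().round(2),'total',((np.array(p1)-p)*1000).round(1),(w*n).round(1))
    out=[]
    for i in range(n):
        out.append('{"grip":%g,"dp":%s,"rotation":%s}'%(grip,[round(float(v),4) for v in R.inv().apply(d)],[round(float(v),1) for v in w]))
        R=R*Ro.from_rotvec(w,degrees=True)
    for i in range(0,n,8): print('['+','.join(out[i:i+8])+']')
E
python3 - <<'E'
from h import *
rows((.53,-.30,.20),Rd(-112),16,.0)
E
```

```text
# max 0.0214 2.42 total [342.6 321.9 -21.6] [ 0.   0.1 38.8]
[{"grip":0,"dp":[-0.0131, -0.0263, 0.0014],"rotation":[0.0, 0.0, 2.4]},{"grip":0,"dp":[-0.0142, -0.0257, 0.0014],"rotation":[0.0, 0.0, 2.4]},{"grip":0,"dp":[-0.0153, -0.0251, 0.0014],"rotation":[0.0, 0.0, 2.4]},{"grip":0,"dp":[-0.0163, -0.0244, 0.0014],"rotation":[0.0, 0.0, 2.4]},{"grip":0,"dp":[-0.0173, -0.0237, 0.0014],"rotation":[0.0, 0.0, 2.4]},{"grip":0,"dp":[-0.0183, -0.023, 0.0014],"rotation":[0.0, 0.0, 2.4]},{"grip":0,"dp":[-0.0193, -0.0222, 0.0014],"rotation":[0.0, 0.0, 2.4]},{"grip":0,"dp":[-0.0202, -0.0213, 0.0014],"rotation":[0.0, 0.0, 2.4]}]
[{"grip":0,"dp":[-0.0211, -0.0205, 0.0014],"rotation":[0.0, 0.0, 2.4]},{"grip":0,"dp":[-0.0219, -0.0196, 0.0014],"rotation":[0.0, 0.0, 2.4]},{"grip":0,"dp":[-0.0227, -0.0186, 0.0014],"rotation":[0.0, 0.0, 2.4]},{"grip":0,"dp":[-0.0235, -0.0176, 0.0014],"rotation":[0.0, 0.0, 2.4]},{"grip":0,"dp":[-0.0242, -0.0166, 0.0014],"rotation":[0.0, 0.0, 2.4]},{"grip":0,"dp":[-0.0249, -0.0156, 0.0014],"rotation":[0.0, 0.0, 2.4]},{"grip":0,"dp":[-0.0255, -0.0145, 0.0014],"rotation":[0.0, 0.0, 2.4]},{"grip":0,"dp":[-0.0261, -0.0134, 0.0014],"rotation":[0.0, 0.0, 2.4]}]
```

Call:
{"method": "carry_out", "body": {"plan": [{"grip":0,"dp":[-0.013,-0.026,0.001],"rotation":[0,0,2.4]},{"grip":0,"dp":[-0.014,-0.026,0.001],"rotation":[0,0,2.4]},{"grip":0,"dp":[-0.015,-0.025,0.001],"rotation":[0,0,2.4]},{"grip":0,"dp":[-0.016,-0.024,0.001],"rotation":[0,0,2.4]},{"grip":0,"dp":[-0.017,-0.024,0.001],"rotation":[0,0,2.4]},{"grip":0,"dp":[-0.018,-0.023,0.001],"rotation":[0,0,2.4]},{"grip":0,"dp":[-0.019,-0.022,0.001],"rotation":[0,0,2.4]},{"grip":0,"dp":[-0.02,-0.021,0.001],"rotation":[0,0,2.4]}], "force": 25}}

```text
time_s: 0.77
tool_pos: [0.3549, -0.4628, 0.2071]
tool_rot: [179.4, 0.3, -94.4]
force: [0.6, -0.7, 0.6]
grip_width: 0.0869
```

Call:
{"method": "carry_out", "body": {"plan": [{"grip":0,"dp":[-0.021,-0.02,0.001],"rotation":[0,0,2.4]},{"grip":0,"dp":[-0.022,-0.02,0.001],"rotation":[0,0,2.4]},{"grip":0,"dp":[-0.023,-0.019,0.001],"rotation":[0,0,2.4]},{"grip":0,"dp":[-0.023,-0.018,0.001],"rotation":[0,0,2.4]},{"grip":0,"dp":[-0.024,-0.017,0.001],"rotation":[0,0,2.4]},{"grip":0,"dp":[-0.025,-0.016,0.001],"rotation":[0,0,2.4]},{"grip":0,"dp":[-0.025,-0.014,0.001],"rotation":[0,0,2.4]},{"grip":0,"dp":[-0.026,-0.013,0.001],"rotation":[0,0,2.4]}]}}

```text
time_s: 1.43
tool_pos: [0.5375, -0.299, 0.1941]
tool_rot: [179.0, 0.1, -114.6]
force: [-0.5, 0.1, -0.6]
grip_width: 0.0871
```

```bash
cat >> h.py <<'E'
def state():
    o=env.get_obs(); print('t %.2f'%o['time_s'],'pos',np.round(np.array(o['tool_pos'])*1000,1),'rot',np.round(o['tool_rot'],1),'w %.4f'%o['grip_width'],'q7 %.0f'%o['qpos'][6],'F',np.round(o['force'],1)); return o
def wrist(name):
    P=env.camera_params('wrist'); im=env.read_camera('wrist'); cv2.imwrite(f'pics/{name}.png',im[:,:,::-1]); return P,im
def bars(P,im,col,z,amin=300,fish=True):
    for c in blobs(mask(im,col),amin):
        pts=cast(P,c[:,0],z,fish)[:,:2]
        if np.abs(pts).max()>1.2: continue
        (X,Y),(W,H),A=cv2.minAreaRect(pts.astype(np.float32)*1000)
        if W>H: A-=90;W,H=H,W
        print(col,'px',c[:,0].mean(0).round(),'centre',round(X,1),round(Y,1),'size',round(W),round(H),'dir',round((A+90+90)%180-90,1))
E
python3 - <<'E'
from h import *
state();P,im=wrist('w1');print(P)
bars(P,im,'red',.028);bars(P,im,'green',.028);bars(P,im,'yellow',.042);bars(P,im,'blue',.018)
E
```

```text
t 1.43 pos [ 537.5 -299.   194.1] rot [ 1.790e+02  1.000e-01 -1.146e+02] w 0.0871 q7 -91 F [-0.5  0.1 -0.6]
{'fx': 309.70691628693146, 'fy': 309.70691628693146, 'cx': 320.87560069399035, 'cy': 199.75528993573215, 'R': array([[-0.41665167, -0.90906529, -0.00129634],
       [-0.86233475,  0.39478154,  0.31705885],
       [-0.28771543,  0.13322098, -0.94840498]]), 't': array([-0.04676942,  0.54999329,  0.55842236])}
red px [339. 178.] centre 527.4 -315.5 size 20 125 dir -21.9
green px [503. 106.] centre 530.2 -532.5 size 20 120 dir 13.6
green px [532. 167.] centre 443.2 -552.1 size 25 37 dir -78.9
green px [338. 318.] centre 351.5 -238.9 size 18 60 dir 10.0
```

View pics/w1.png

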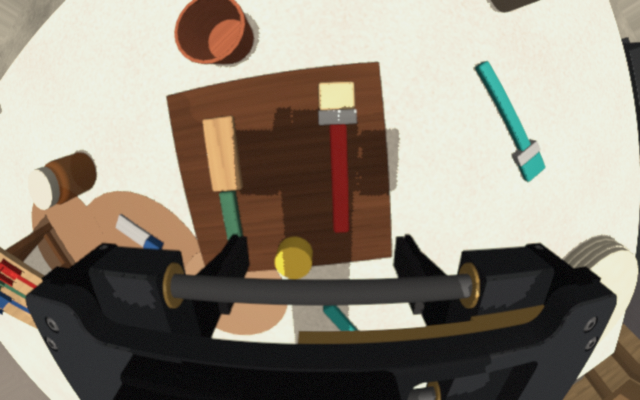

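Wrist view 1: the red brush is at (339,178), bristles up. Paddle is at (222,170), sponge (293,258), cup (213,30). It agrees with the top camera to 3 mm.

```bash
python3 - <<'E'
from h import *
rows((.547,-.3235,.045),Rd(-111.9),6,0)
rows((.547,-.3235,.0145),Rd(-111.9),2,0,((.547,-.3235,.045),Rd(-111.9)))
E
```

```text
# max 0.0248 0.39 total [   4.1  -32.  -148.7] [ 0.9  0.5 -2.3]
[{"grip":0,"dp":[0.0048, -0.0032, 0.0247],"rotation":[0.2, 0.1, -0.4]},{"grip":0,"dp":[0.0048, -0.0031, 0.0247],"rotation":[0.2, 0.1, -0.4]},{"grip":0,"dp":[0.0048, -0.003, 0.0247],"rotation":[0.2, 0.1, -0.4]},{"grip":0,"dp":[0.0047, -0.0029, 0.0247],"rotation":[0.2, 0.1, -0.4]},{"grip":0,"dp":[0.0047, -0.0028, 0.0247],"rotation":[0.2, 0.1, -0.4]},{"grip":0,"dp":[0.0047, -0.0027, 0.0248],"rotation":[0.2, 0.1, -0.4]}]
# max 0.0152 0.0 total [  0.    0.  -30.5] [0. 0. 0.]
[{"grip":0,"dp":[0.0, -0.0, 0.0152],"rotation":[0.0, 0.0, 0.0]},{"grip":0,"dp":[0.0, -0.0, 0.0152],"rotation":[0.0, 0.0, 0.0]}]
```

Call:
{"method": "carry_out", "body": {"plan": [{"grip":0,"dp":[0.005,-0.003,0.025],"rotation":[0.2,0.1,-0.4]},{"grip":0,"dp":[0.005,-0.003,0.025],"rotation":[0.2,0.1,-0.4]},{"grip":0,"dp":[0.005,-0.003,0.025],"rotation":[0.2,0.1,-0.4]},{"grip":0,"dp":[0.005,-0.003,0.025],"rotation":[0.2,0.1,-0.4]},{"grip":0,"dp":[0.005,-0.003,0.025],"rotation":[0.2,0.1,-0.4]},{"grip":0,"dp":[0.004,-0.003,0.024],"rotation":[0.2,0.1,-0.4]},{"grip":0,"dp":[0,0,0],"rotation":[0,0,0]}]}}

```text
time_s: 2.07
tool_pos: [0.5524, -0.318, 0.038]
tool_rot: [-179.6, 0.0, -110.9]
force: [-1.1, 0.9, -0.7]
grip_width: 0.0875
```

```bash
python3 - <<'E'
from h import *
state();P,im=wrist('w2');bars(P,im,'red',.028)
rows((.547,-.3235,.0145),Rd(-111.9),4,0)
E
```

```text
t 2.07 pos [ 552.4 -318.    38. ] rot [-179.6    0.  -110.9] w 0.0875 q7 -89 F [-1.1  0.9 -0.7]
red px [334. 231.] centre 555.7 -326.8 size 19 64 dir -21.8
red px [331. 317.] centre 495.7 -303.0 size 18 23 dir -21.3
# max 0.0065 0.26 total [ -6.5  -5.4 -25.8] [-0.5  0.   1. ]
[{"grip":0,"dp":[0.0018, 0.0011, 0.0064],"rotation":[-0.1, 0.0, 0.3]},{"grip":0,"dp":[0.0018, 0.0011, 0.0064],"rotation":[-0.1, 0.0, 0.3]},{"grip":0,"dp":[0.0018, 0.001, 0.0064],"rotation":[-0.1, 0.0, 0.3]},{"grip":0,"dp":[0.0018, 0.001, 0.0064],"rotation":[-0.1, 0.0, 0.3]}]
```

Call:
{"method": "carry_out", "body": {"plan": [{"grip":0,"dp":[0.002,0.001,0.006],"rotation":[-0.1,0,0.3]},{"grip":0,"dp":[0.002,0.001,0.006],"rotation":[-0.1,0,0.3]},{"grip":0,"dp":[0.002,0.001,0.006],"rotation":[-0.1,0,0.3]},{"grip":0,"dp":[0.002,0.001,0.004],"rotation":[-0.1,0,0.2]},{"grip":0,"dp":[0,0,0],"rotation":[0,0,0]}]}}

```text
time_s: 2.53
tool_pos: [0.5496, -0.3257, 0.0224]
tool_rot: [-179.5, -0.0, -112.1]
force: [-0.2, -0.2, -0.2]
grip_width: 0.0869
```

Call:
{"method": "carry_out", "body": {"plan": [{"grip":0,"dp":[-0.001,0,0.005],"rotation":[0,0,0]},{"grip":0,"dp":[0,0,0.003],"rotation":[0,0,0]},{"grip":0.5,"dp":[0,0,0],"rotation":[0,0,0]},{"grip":1,"dp":[0,0,0],"rotation":[0,0,0]},{"grip":1,"dp":[0,0,0],"rotation":[0,0,0]},{"grip":1,"dp":[0,0,0],"rotation":[0,0,0]},{"grip":1,"dp":[0,0,0],"rotation":[0,0,0]},{"grip":1,"dp":[0,0,0],"rotation":[0,0,0]}]}}

```text
time_s: 3.2
tool_pos: [0.5518, -0.325, 0.016]
tool_rot: [-179.2, -0.0, -112.1]
force: [-0.1, 0.2, -0.1]
grip_width: 0.0549
```

Call:
{"method": "carry_out", "body": {"plan": [{"grip":1,"dp":[0,0,0],"rotation":[0,0,0]},{"grip":1,"dp":[0,0,0],"rotation":[0,0,0]}]}}

```text
time_s: 3.37
tool_pos: [0.552, -0.325, 0.0162]
tool_rot: [-179.2, -0.0, -112.0]
force: [-0.1, 0.4, -0.2]
grip_width: 0.0417
```

Call:
{"method": "carry_out", "body": {"plan": [{"grip":1,"dp":[0,0,-0.001],"rotation":[0,0,0]},{"grip":1,"dp":[0,0,0],"rotation":[0,0,0]},{"grip":1,"dp":[0,0,0],"rotation":[0,0,0]},{"grip":1,"dp":[0,0,0],"rotation":[0,0,0]},{"grip":1,"dp":[0,0,0],"rotation":[0,0,0]},{"grip":1,"dp":[0,0,0],"rotation":[0,0,0]}]}}

```text
time_s: 3.87
tool_pos: [0.552, -0.3251, 0.0175]
tool_rot: [-179.2, -0.0, -112.1]
force: [0.4, 0.5, 0.0]
grip_width: 0.0176
```

```bash
python3 - <<'E'
from h import *
state()
R=Rd(-112);rows((.53,-.28,.24),R,8,1)
rows((.40,.10,.28),Rd(-98,0,5),16,1,((.53,-.28,.24),R))
E
```

```text
t 3.87 pos [ 552.  -325.1   17.5] rot [-179.2   -0.  -112.1] w 0.0176 q7 -90 F [0.4 0.5 0. ]
# max 0.0278 0.1 total [-22.   45.1 222.5] [-0.8 -0.  -0.1]
[{"grip":1,"dp":[-0.0042, 0.0043, -0.0279],"rotation":[-0.1, -0.0, -0.0]},{"grip":1,"dp":[-0.0042, 0.0043, -0.0279],"rotation":[-0.1, -0.0, -0.0]},{"grip":1,"dp":[-0.0042, 0.0044, -0.0279],"rotation":[-0.1, -0.0, -0.0]},{"grip":1,"dp":[-0.0042, 0.0044, -0.0279],"rotation":[-0.1, -0.0, -0.0]},{"grip":1,"dp":[-0.0042, 0.0045, -0.0278],"rotation":[-0.1, -0.0, -0.0]},{"grip":1,"dp":[-0.0042, 0.0045, -0.0278],"rotation":[-0.1, -0.0, -0.0]},{"grip":1,"dp":[-0.0042, 0.0046, -0.0278],"rotation":[-0.1, -0.0, -0.0]},{"grip":1,"dp":[-0.0042, 0.0046, -0.0278],"rotation":[-0.1, -0.0, -0.0]}]
# max 0.0238 0.88 total [-130.  380.   40.] [ -0.   0. -14.]
[{"grip":1,"dp":[-0.019, 0.0164, -0.0025],"rotation":[-0.0, 0.0, -0.9]},{"grip":1,"dp":[-0.0192, 0.0161, -0.0025],"rotation":[-0.0, 0.0, -0.9]},{"grip":1,"dp":[-0.0195, 0.0158, -0.0025],"rotation":[-0.0, 0.0, -0.9]},{"grip":1,"dp":[-0.0197, 0.0155, -0.0025],"rotation":[-0.0, 0.0, -0.9]},{"grip":1,"dp":[-0.0199, 0.0152, -0.0025],"rotation":[-0.0, 0.0, -0.9]},{"grip":1,"dp":[-0.0202, 0.0149, -0.0025],"rotation":[-0.0, 0.0, -0.9]},{"grip":1,"dp":[-0.0204, 0.0146, -0.0025],"rotation":[-0.0, 0.0, -0.9]},{"grip":1,"dp":[-0.0206, 0.0143, -0.0025],"rotation":[-0.0, 0.0, -0.9]}]
[{"grip":1,"dp":[-0.0208, 0.014, -0.0025],"rotation":[-0.0, 0.0, -0.9]},{"grip":1,"dp":[-0.021, 0.0137, -0.0025],"rotation":[-0.0, 0.0, -0.9]},{"grip":1,"dp":[-0.0213, 0.0134, -0.0025],"rotation":[-0.0, 0.0, -0.9]},{"grip":1,"dp":[-0.0215, 0.013, -0.0025],"rotation":[-0.0, 0.0, -0.9]},{"grip":1,"dp":[-0.0217, 0.0127, -0.0025],"rotation":[-0.0, 0.0, -0.9]},{"grip":1,"dp":[-0.0218, 0.0124, -0.0025],"rotation":[-0.0, 0.0, -0.9]},{"grip":1,"dp":[-0.022, 0.012, -0.0025],"rotation":[-0.0, 0.0, -0.9]},{"grip":1,"dp":[-0.0222, 0.0117, -0.0025],"rotation":[-0.0, 0.0, -0.9]}]
```

Call:
{"method": "carry_out", "body": {"plan": [{"grip":1,"dp":[0,0,-0.015],"rotation":[0,0,0]},{"grip":1,"dp":[-0.004,0.004,-0.028],"rotation":[-0.1,0,0]},{"grip":1,"dp":[-0.004,0.004,-0.028],"rotation":[-0.1,0,0]},{"grip":1,"dp":[-0.004,0.004,-0.028],"rotation":[-0.1,0,0]},{"grip":1,"dp":[-0.004,0.004,-0.028],"rotation":[-0.1,0,0]},{"grip":1,"dp":[-0.004,0.004,-0.028],"rotation":[-0.1,0,0]},{"grip":1,"dp":[-0.004,0.004,-0.028],"rotation":[-0.1,0,0]},{"grip":1,"dp":[-0.004,0.004,-0.028],"rotation":[-0.1,0,0]}]}}

```text
time_s: 4.53
tool_pos: [0.5284, -0.2851, 0.2263]
tool_rot: [178.9, 0.1, -112.1]
force: [0.4, -1.2, -0.7]
grip_width: 0.0179
```

Call:
{"method": "carry_out", "body": {"plan": [{"grip":1,"dp":[-0.022,0.012,-0.004],"rotation":[0,0,-0.9]},{"grip":1,"dp":[-0.022,0.012,-0.004],"rotation":[0,0,-0.9]},{"grip":1,"dp":[-0.022,0.012,-0.004],"rotation":[0,0,-0.9]},{"grip":1,"dp":[-0.022,0.012,-0.004],"rotation":[0,0,-0.9]},{"grip":1,"dp":[-0.022,0.012,-0.004],"rotation":[0,0,-0.9]},{"grip":1,"dp":[-0.022,0.012,-0.004],"rotation":[0,0,-0.9]},{"grip":1,"dp":[-0.022,0.012,-0.004],"rotation":[0,0,-0.9]},{"grip":1,"dp":[-0.022,0.012,-0.004],"rotation":[0,0,-0.9]}]}}

```text
time_s: 5.2
tool_pos: [0.4961, -0.0867, 0.2685]
tool_rot: [179.7, -0.1, -105.2]
force: [0.7, -1.2, 1.1]
grip_width: 0.0174
```

Call:
{"method": "carry_out", "body": {"plan": [{"grip":1,"dp":[-0.024,0.009,-0.004],"rotation":[0,0,-0.9]},{"grip":1,"dp":[-0.024,0.009,-0.004],"rotation":[0,0,-0.9]},{"grip":1,"dp":[-0.024,0.009,-0.004],"rotation":[0,0,-0.9]},{"grip":1,"dp":[-0.024,0.009,-0.004],"rotation":[0,0,-0.9]},{"grip":1,"dp":[-0.024,0.009,-0.004],"rotation":[0,0,-0.9]},{"grip":1,"dp":[-0.024,0.009,-0.004],"rotation":[0,0,-0.9]},{"grip":1,"dp":[-0.024,0.009,-0.004],"rotation":[0,0,-0.9]},{"grip":1,"dp":[0,0,0],"rotation":[0,0,0]}]}}

```text
time_s: 5.87
tool_pos: [0.4655, 0.1063, 0.2989]
tool_rot: [179.9, -0.1, -98.1]
force: [-0.8, 1.2, -0.1]
grip_width: 0.0178
```

```bash
python3 - <<'E'
from h import *
import json
o=state();P,im=wrist('w3');json.dump({k:np.array(v).tolist() for k,v in P.items()},open('w3.json','w'))
E
```

```text
t 5.87 pos [465.5 106.3 298.9] rot [ 1.799e+02 -1.000e-01 -9.810e+01] w 0.0178 q7 -112 F [-0.8  1.2 -0.1]
```

View pics/w3.png

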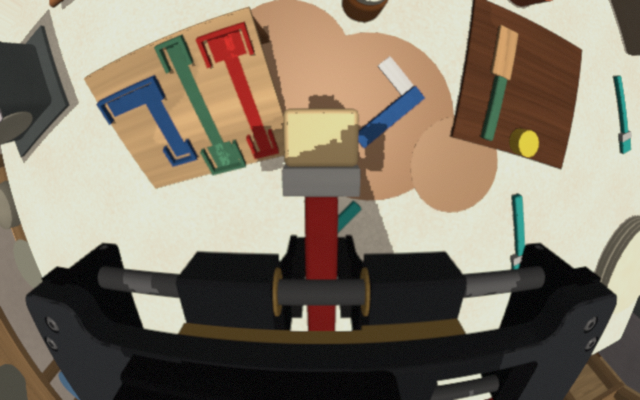

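Wrist view 3: the brush is held straight, bristles at (320,135). The tray corners show at (85,78), (155,187) and (250,8). Next I fit the tray pose from its corners in both views.

```bash
cat >> h.py <<'E'
import json
from scipy.optimize import least_squares
def trayT(v):
    a=np.radians(v[2]); return np.array([[np.cos(a),-np.sin(a),0],[np.sin(a),np.cos(a),0],[0,0,1]]),np.array([v[0],v[1],0])
S30=Ro.from_euler('y',-30,degrees=True).as_matrix()   # slope frame in tray: x uphill, z normal
SC=np.array([0,0,.072])
E
python3 - <<'E'
from h import *
C=np.array([[.0935,.12,.126],[-.0935,.12,.018],[.0935,-.12,.126],[-.0935,-.12,.018]])
Pt=env.camera_params('top');Pw=json.load(open('w3.json'))
it=cv2.cvtColor(cv2.imread('pics/top0.png'),cv2.COLOR_BGR2GRAY);iw=cv2.cvtColor(cv2.imread('pics/w3.png'),cv2.COLOR_BGR2GRAY)
cr=(3,40,.01);sp=lambda g,p,w:cv2.cornerSubPix(g,np.float32(p)[:,None].copy(),(w,w),(-1,-1),cr)[:,0]
t=sp(it,[(165.5,161.7),(177.6,223.1),(241.4,155.2),(249.3,216.9)],3);w=sp(iw,[(85,78),(155,187),(250,8)],5)
print(t,w)
def f(v,full=False):
    R,o=trayT(v);X=C@R.T+o
    return np.r_[(proj(Pt,X)-t).ravel(),(proj(Pw,X[:3],True)-w).ravel()]
s=least_squares(f,[.57,.26,5],x_scale=[.01,.01,1],loss='soft_l1');print(s.x,f(s.x).reshape(-1,2).round(1))
R,o=trayT(s.x);json.dump(s.x.tolist(),open('tray.json','w'))
# mask pixels onto plane 10 mm over the slope, in slope coords
n=R@S30[:,2];p0=R@SC+o
for nm,P,im,fi in(('top',Pt,cv2.imread('pics/top0.png'),0),('w',Pw,cv2.imread('pics/w3.png'),1)):
  for col in('red','green','blue'):
    for c in blobs(mask(im[:,:,::-1].copy(),col),60):
      for h in(0,.01):
        cc,d=rays(P,c[:,0],fi);X=cc+d*(((p0+n*h-cc)@n)/(d@n))[:,None]
        L=((X-p0)@R)@S30
        if np.abs(L[:,:2]).max()>.14:continue
        print(nm,col,h,'min',(L.min(0)*1000).round(),'max',(L.max(0)*1000).round(),end=' ')
        k=L[np.abs(L[:,0])<.03];print('mid y',(k[:,1].min()*1000).round(),(k[:,1].max()*1000).round() if len(k) else'')
E
```

```text
[[165.52676 161.11243]
 [176.74782 222.46582]
 [241.4     155.2    ]
 [248.4611  217.7    ]] [[ 83.408264  77.726135]
 [155.36064  188.41693 ]
 [248.68913    6.645922]]
[0.56854839 0.26865107 4.22152684] [[-1.2 -0.2]
 [ 0.6  0.2]
 [-1.8 -0.7]
 [ 0.1 -1.4]
 [-0.1  0. ]
 [-0.3 -0. ]
 [ 1.   0.5]]
top red 0 min [-100. -110.   -0.] max [ 91. -52.   0.] mid y -90.0 -74.0
top red 0.01 min [ -96. -111.   10.] max [ 94. -54.  10.] mid y -92.0 -75.0
top green 0 min [-109.  -44.   -0.] max [99.  8.  0.] mid y -26.0 -12.0
top green 0.01 min [-105.  -47.   10.] max [101.   5.  10.] mid y -28.0 -14.0
top blue 0 min [-62.  19.  -0.] max [ 65. 118.   0.] mid y 27.0 117.0
top blue 0.01 min [-58.  17.  10.] max [ 68. 115.  10.] mid y 25.0 47.0
w red 0 min [-101. -109.   -0.] max [ 93. -49.   0.] mid y -89.0 -73.0
w red 0.01 min [ -93. -111.   10.] max [ 95. -52.  10.] mid y -92.0 -75.0
w blue 0 min [-74.  20.  -0.] max [ 67. 122.   0.] mid y 29.0 50.0
w blue 0.01 min [-67.  15.  10.] max [ 70. 114.  10.] mid y 23.0 43.0
```

```bash
cat >> h.py <<'E'
def toolT():
    o=env.get_obs(); return np.array(o['tool_pos']),Ro.from_euler('xyz',o['tool_rot'],degrees=True)
def bay(which):
    v=json.load(open('tray.json')); R,o=trayT(v); y={'brush':-.0815,'paddle':-.0195,'square':.0385}[which]
    return R@(SC+S30@np.array([0,y,0]))+o, Ro.from_matrix(R@S30)   # slope-frame at bay (x uphill)
E
python3 - <<'E'
from h import *
P=json.load(open('w3.json'));p,R=toolT()
for q in[(.02,-.081,-.0105),(-.02,-.081,-.0105),(.009,-.036,-.0105),(-.009,-.036,-.0105)]:print(q,proj(P,p+R.apply(q),True).round(0))
b,B=bay('brush');print(b)
# tool: -y = uphill, z = -normal -> x = y cross z
M=B.as_matrix();T=Ro.from_matrix(np.c_[np.cross(-M[:,0],-M[:,2]),-M[:,0],-M[:,2]])
print('tool euler',T.as_euler('xyz',degrees=True))
tgt=b+B.apply((.0039,0,.0055));print('TCP home',tgt)
rows(b+B.apply((0.0039,0,.065)),T,8,1)
E
```

```text
(0.02, -0.081, -0.0105) [[370. 108.]]
(-0.02, -0.081, -0.0105) [[288. 108.]]
(0.009, -0.036, -0.0105) [[346. 196.]]
(-0.009, -0.036, -0.0105) [[311. 196.]]
[0.57454784 0.18737219 0.072     ]
tool euler [-150.            0.          -85.77847316]
TCP home [0.57517363 0.18741838 0.07871314]
# max 0.021 3.75 total [  79.5   81.7 -168.3] [ 30.   -3.4 -12.1]
[{"grip":1,"dp":[-0.0116, -0.0084, 0.021],"rotation":[3.8, -0.4, -1.5]},{"grip":1,"dp":[-0.0112, -0.0073, 0.0216],"rotation":[3.8, -0.4, -1.5]},{"grip":1,"dp":[-0.0109, -0.0062, 0.0221],"rotation":[3.8, -0.4, -1.5]},{"grip":1,"dp":[-0.0106, -0.005, 0.0226],"rotation":[3.8, -0.4, -1.5]},{"grip":1,"dp":[-0.0103, -0.0038, 0.0229],"rotation":[3.8, -0.4, -1.5]},{"grip":1,"dp":[-0.01, -0.0025, 0.0232],"rotation":[3.8, -0.4, -1.5]},{"grip":1,"dp":[-0.0098, -0.0013, 0.0234],"rotation":[3.8, -0.4, -1.5]},{"grip":1,"dp":[-0.0096, -0.0, 0.0235],"rotation":[3.8, -0.4, -1.5]}]
```

```bash
python3 - <<'E'
from h import *
P=json.load(open('w3.json'));p,R=toolT();c=-np.array(P['R']).T@np.array(P['t'])
print('cam in tool',R.inv().apply(c-p).round(3))
for z in(-.0105,.0055):
  for q in[(.02,-.081,z),(-.02,-.081,z),(.02,-.036,z),(-.02,-.036,z),(.009,-.036,z),(-.009,-.036,z),(.009,-.01,z),(-.009,-.01,z)]:print(q,proj(P,p+R.apply(q),True).round(0))
im=cv2.imread('pics/w3.png')[:,:,::-1].copy();m=mask(im,'red')
for r in(200,210,220,230):x=np.where(m[r,280:370])[0]+280;print(r,x.min(),x.max())
h=cv2.cvtColor(im,cv2.COLOR_RGB2HSV)
print(im[100:200:6,320].tolist());print(im[130,276:296].tolist(),im[130,350:366].tolist())
cv2.imwrite('pics/c3.png',cv2.resize(im[90:300,230:420,::-1],None,fx=3,fy=2.8))
E
```

```text
cam in tool [-0.004 -0.082 -0.163]
(0.02, -0.081, -0.0105) [[370. 108.]]
(-0.02, -0.081, -0.0105) [[288. 108.]]
(0.02, -0.036, -0.0105) [[367. 196.]]
(-0.02, -0.036, -0.0105) [[289. 196.]]
(0.009, -0.036, -0.0105) [[346. 196.]]
(-0.009, -0.036, -0.0105) [[311. 196.]]
(0.009, -0.01, -0.0105) [[344. 242.]]
(-0.009, -0.01, -0.0105) [[311. 242.]]
(0.02, -0.081, 0.0055) [[365. 108.]]
(-0.02, -0.081, 0.0055) [[291. 107.]]
(0.02, -0.036, 0.0055) [[363. 188.]]
(-0.02, -0.036, 0.0055) [[292. 188.]]
(0.009, -0.036, 0.0055) [[343. 188.]]
(-0.009, -0.036, 0.0055) [[312. 188.]]
(0.009, -0.01, 0.0055) [[342. 230.]]
(-0.009, -0.01, 0.0055) [[312. 230.]]
200 305 337
210 306 337
220 306 337
230 306 336
[[107, 80, 60], [106, 81, 59], [219, 189, 137], [225, 215, 156], [225, 217, 158], [225, 217, 156], [225, 217, 157], [224, 214, 155], [133, 112, 79], [132, 111, 77], [132, 113, 78], [88, 76, 58], [113, 110, 106], [114, 112, 106], [113, 110, 105], [112, 109, 105], [101, 76, 74]]
[[112, 90, 64], [111, 89, 63], [111, 88, 61], [110, 88, 61], [111, 89, 62], [110, 89, 62], [109, 88, 60], [118, 98, 67], [153, 128, 89], [181, 152, 106], [202, 172, 122], [217, 189, 135], [224, 206, 148], [224, 211, 151], [225, 213, 154], [224, 212, 153], [226, 214, 155], [224, 212, 152], [225, 214, 155], [225, 214, 155]] [[135, 114, 79], [136, 114, 81], [137, 116, 83], [135, 114, 79], [132, 111, 77], [129, 109, 76], [123, 102, 71], [109, 91, 63], [84, 73, 57], [52, 50, 54], [30, 41, 59], [27, 46, 70], [22, 46, 75], [27, 52, 80], [28, 52, 82], [31, 54, 84]]
```

View pics/c3.png

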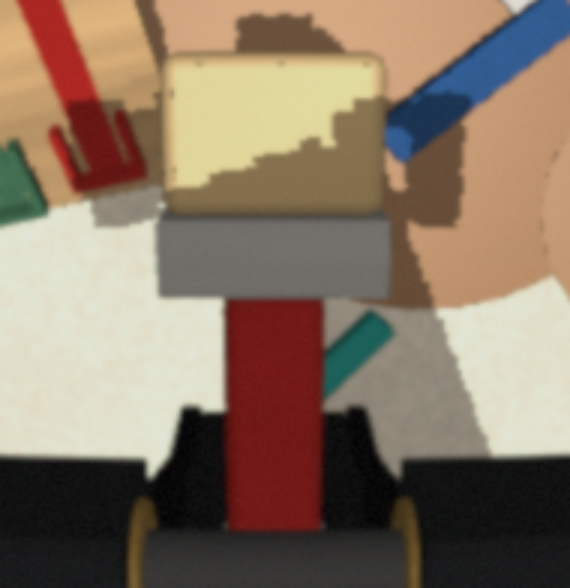

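The crop shows the brush held square: ferrule/handle edge at row 196 as predicted. Sideways there's a ~3.5 mm wrist-camera bias, since the fingers share it. I'll therefore line up relative to the bay in the image.

Call:
{"method": "carry_out", "body": {"plan": [{"grip":1,"dp":[-0.012,-0.008,0.021],"rotation":[3.8,-0.4,-1.5]},{"grip":1,"dp":[-0.011,-0.007,0.022],"rotation":[3.8,-0.4,-1.5]},{"grip":1,"dp":[-0.011,-0.006,0.022],"rotation":[3.8,-0.4,-1.5]},{"grip":1,"dp":[-0.011,-0.005,0.023],"rotation":[3.8,-0.4,-1.5]},{"grip":1,"dp":[-0.01,-0.004,0.023],"rotation":[3.8,-0.4,-1.5]},{"grip":1,"dp":[-0.01,-0.003,0.023],"rotation":[3.8,-0.4,-1.5]},{"grip":1,"dp":[-0.01,-0.001,0.02],"rotation":[3.8,-0.4,-1.5]},{"grip":1,"dp":[0,0,0],"rotation":[0,0,0]}]}}

```text
time_s: 6.58
tool_pos: [0.5409, 0.1678, 0.1493]
tool_rot: [-152.1, -0.3, -87.5]
force: [-1.0, -0.6, -2.4]
grip_width: 0.0178
```

```bash
cat >> h.py <<'E'
def Tup(B):   # tool pose on the slope: -y uphill, z into the slope
    M=B.as_matrix(); return Ro.from_matrix(np.c_[np.cross(-M[:,0],-M[:,2]),-M[:,0],-M[:,2]])
def Tdn(B):   # +y uphill
    M=B.as_matrix(); return Ro.from_matrix(np.c_[np.cross(M[:,0],-M[:,2]),M[:,0],-M[:,2]])
def rel(which):
    b,B=bay(which); p,R=toolT(); print('TCP in bay',(B.inv().apply(p-b)*1000).round(1),'rot err(tool)',(R.inv()*Tup(B)).as_rotvec(degrees=True).round(1)); return b,B
E
python3 - <<'E'
from h import *
state();b,B=rel('brush');P,im=wrist('w4');json.dump({k:np.array(v).tolist() for k,v in P.items()},open('w4.json','w'))
for q in[(.094,.029,.01),(.094,-.029,.01),(.06,.029,.01),(.06,-.029,.01),(-.094,.018,.01),(-.094,-.018,.01)]:print(q,proj(P,b+B.apply(q),True).round(0))
E
```

```text
t 6.58 pos [540.9 167.8 149.3] rot [-152.1   -0.3  -87.5] w 0.0178 q7 -120 F [-1.  -0.6 -2.4]
TCP in bay [  8.3 -17.1  84.5] rot err(tool) [ 2.1 -1.1 -1.4]
(0.094, 0.029, 0.01) [[256. 102.]]
(0.094, -0.029, 0.01) [[333.  98.]]
(0.06, 0.029, 0.01) [[259. 146.]]
(0.06, -0.029, 0.01) [[334. 143.]]
(-0.094, 0.018, 0.01) [[286. 307.]]
(-0.094, -0.018, 0.01) [[324. 306.]]
```

View pics/w4.png

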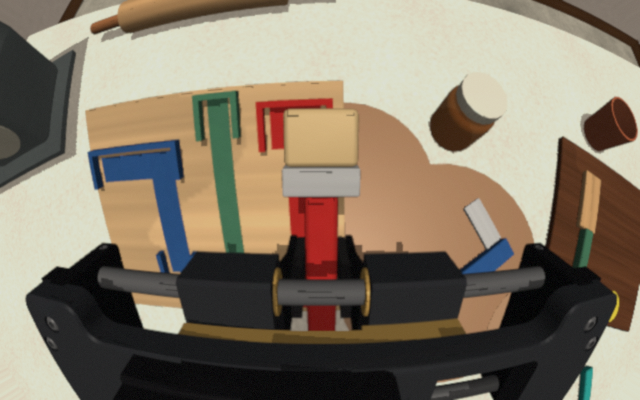

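View w4: the bay's head wall corners at (257,101) and (333,98) match the prediction. The brush sits ~7 px left of its own prediction, so I shift the tray 3 mm in -y and come closer.

```bash
python3 - <<'E'
from h import *
v=json.load(open('tray.json'));a=np.radians(v[2]);v[0]+=.003*np.sin(a);v[1]-=.003*np.cos(a);json.dump(v,open('tray.json','w'))
b,B=rel('brush');rows(b+B.apply((0.0039,0,.032)),Tup(B),5,1)
E
```

```text
TCP in bay [ 10.6 -15.1  85.8] rot err(tool) [ 2.1 -1.1 -1.5]
# max 0.01 0.41 total [ 20.   16.6 -49.9] [ 2.1 -1.1 -1.5]
[{"grip":1,"dp":[-0.0032, 0.001, 0.0107],"rotation":[0.4, -0.2, -0.3]},{"grip":1,"dp":[-0.0032, 0.0011, 0.0108],"rotation":[0.4, -0.2, -0.3]},{"grip":1,"dp":[-0.0031, 0.0012, 0.0108],"rotation":[0.4, -0.2, -0.3]},{"grip":1,"dp":[-0.0031, 0.0012, 0.0108],"rotation":[0.4, -0.2, -0.3]},{"grip":1,"dp":[-0.003, 0.0013, 0.0108],"rotation":[0.4, -0.2, -0.3]}]
```

Call:
{"method": "carry_out", "body": {"plan": [{"grip":1,"dp":[-0.003,0.001,0.011],"rotation":[0.4,-0.2,-0.3]},{"grip":1,"dp":[-0.003,0.001,0.011],"rotation":[0.4,-0.2,-0.3]},{"grip":1,"dp":[-0.003,0.001,0.011],"rotation":[0.4,-0.2,-0.3]},{"grip":1,"dp":[-0.003,0.001,0.011],"rotation":[0.4,-0.2,-0.3]},{"grip":1,"dp":[-0.003,0.001,0.009],"rotation":[0.4,-0.2,-0.3]},{"grip":1,"dp":[0,0,0],"rotation":[0,0,0]},{"grip":1,"dp":[0,0,0],"rotation":[0,0,0]}]}}

```text
time_s: 7.22
tool_pos: [0.5745, 0.1717, 0.113]
tool_rot: [-149.7, -0.3, -87.2]
force: [0.1, 0.2, -0.4]
grip_width: 0.0179
```

```bash
python3 - <<'E'
from h import *
b,B=rel('brush');rows(b+B.apply((0.0039,0,.028)),Tup(B),3,1)
E
```

```text
TCP in bay [ 19.4 -12.6  36.1] rot err(tool) [-0.3 -0.9 -1. ]
# max 0.0049 0.35 total [-10.3  11.9 -14.8] [-0.3 -0.9 -1. ]
[{"grip":1,"dp":[-0.0042, 0.0053, 0.0026],"rotation":[-0.1, -0.3, -0.3]},{"grip":1,"dp":[-0.0042, 0.0052, 0.0026],"rotation":[-0.1, -0.3, -0.3]},{"grip":1,"dp":[-0.0042, 0.0052, 0.0027],"rotation":[-0.1, -0.3, -0.3]}]
```

Call:
{"method": "carry_out", "body": {"plan": [{"grip":1,"dp":[-0.0126,0.0155,0.008],"rotation":[-0.3,-0.9,-1]},{"grip":1,"dp":[0,0,0],"rotation":[0,0,0]},{"grip":1,"dp":[0,0,0],"rotation":[0,0,0]}]}}

```text
time_s: 7.47
tool_pos: [0.5689, 0.1806, 0.1032]
tool_rot: [-149.7, -0.1, -86.3]
force: [-0.8, -0.2, -0.2]
grip_width: 0.0174
```

```bash
python3 - <<'E'
from h import *
b,B=rel('brush');P,im=wrist('w5');cv2.imwrite('pics/c5.png',cv2.resize(im[60:340,200:440,::-1],None,fx=2.4,fy=2.1))
rows(b+B.apply((0.0039,0,.028)),Tup(B),1,1)
for q in[(.094,.029,.01),(.094,-.029,.01)]:print(q,proj(P,b+B.apply(q),True).round(0))
E
```

```text
TCP in bay [10.3 -3.3 30.1] rot err(tool) [-0.3 -0.3 -0.4]
# max 0.0047 0.39 total [-4.4  2.9 -4.7] [-0.2 -0.3 -0.4]
[{"grip":1,"dp":[-0.0032, 0.006, 0.002],"rotation":[-0.2, -0.3, -0.4]}]
(0.094, 0.029, 0.01) [[266. 106.]]
(0.094, -0.029, 0.01) [[365. 105.]]
```

View pics/c5.png

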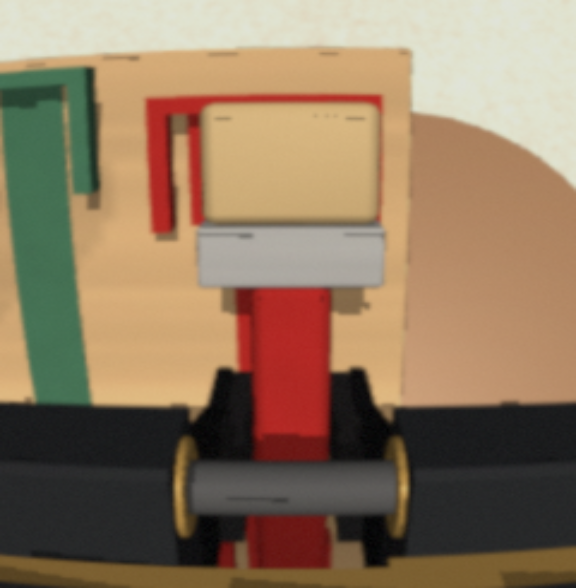

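View c5: the brush is centred at col 321.5 and the bay at 310, so the bay is 6.5 mm to the left. This agrees with the original tray fit, and my "bias" was a timing mismatch. I'm undoing the shift.

```bash
python3 - <<'E'
from h import *
v=json.load(open('tray.json'));a=np.radians(v[2]);v[0]-=.003*np.sin(a);v[1]+=.003*np.cos(a);json.dump(v,open('tray.json','w'))
b,B=rel('brush');p,R=toolT();P=env.camera_params('wrist')
for q in[(.02,-.081,-.0105),(-.02,-.081,-.0105),(.009,-.036,-.0105),(-.009,-.036,-.0105)]:print(q,proj(P,p+R.apply(q),True).round(0))
print('cam in tool',R.inv().apply(-np.array(P['R']).T@np.array(P['t'])-p).round(4))
rows(b+B.apply((0.0039,0,.024)),Tup(B),1,1)
E
```

```text
TCP in bay [ 9.9 -6.2 30. ] rot err(tool) [-0.2 -0.3 -0.4]
(0.02, -0.081, -0.0105) [[364. 111.]]
(-0.02, -0.081, -0.0105) [[282. 110.]]
(0.009, -0.036, -0.0105) [[340. 199.]]
(-0.009, -0.036, -0.0105) [[305. 199.]]
cam in tool [-0.001  -0.0834 -0.1625]
# max 0.0082 0.39 total [-2.6  6.1 -8.2] [-0.2 -0.3 -0.4]
[{"grip":1,"dp":[-0.0062, 0.006, 0.006],"rotation":[-0.2, -0.3, -0.4]}]
```

Call:
{"method": "carry_out", "body": {"plan": [{"grip":1,"dp":[-0.007,0.008,0],"rotation":[-0.2,-0.3,-0.4]},{"grip":1,"dp":[-0.001,0.001,0.002],"rotation":[0,0,0]},{"grip":1,"dp":[0,0,0.004],"rotation":[0,0,0]},{"grip":1,"dp":[0,0,0],"rotation":[0,0,0]}]}}

```text
time_s: 7.85
tool_pos: [0.5651, 0.1877, 0.096]
tool_rot: [-149.7, -0.1, -85.9]
force: [-0.3, 0.1, -0.3]
grip_width: 0.0179
```

```bash
python3 - <<'E'
from h import *
b,B=rel('brush')
rows(b+B.apply((0.003,0,.0065)),Tup(B),1,1)
E
```

```text
TCP in bay [ 3.9  1.  25.5] rot err(tool) [-0.3 -0.1 -0.1]
# max 0.0169 0.29 total [  8.8  -0.3 -16.9] [-0.3 -0.1 -0.1]
[{"grip":1,"dp":[0.001, 0.001, 0.019],"rotation":[-0.3, -0.1, -0.1]}]
```

Call:
{"method": "carry_out", "body": {"plan": [{"grip":1,"dp":[0.001,0.001,0.004],"rotation":[-0.2,0,0]},{"grip":1,"dp":[0,0,0.004],"rotation":[0,0,0]},{"grip":1,"dp":[0,0,0.004],"rotation":[0,0,0]},{"grip":1,"dp":[0,0,0.003],"rotation":[0,0,0]},{"grip":1,"dp":[0,0,0],"rotation":[0,0,0]}]}}

```text
time_s: 8.27
tool_pos: [0.573, 0.1866, 0.081]
tool_rot: [-150.0, -0.1, -86.0]
force: [-0.1, -0.5, 0.3]
grip_width: 0.0177
```

```bash
python3 - <<'E'
from h import *
state();b,B=rel('brush')
E
```

```text
t 8.27 pos [573.  186.6  81. ] rot [-1.5e+02 -1.0e-01 -8.6e+01] w 0.0177 q7 -141 F [-0.1 -0.5  0.3]
TCP in bay [ 3.1 -0.7  8.6] rot err(tool) [-0.  -0.1 -0.1]
```

Call:
{"method": "carry_out", "body": {"plan": [{"grip":1,"dp":[0,0,0.003],"rotation":[0,0,0]},{"grip":1,"dp":[0,0,0.002],"rotation":[0,0,0]},{"grip":1,"dp":[0,0,0],"rotation":[0,0,0]},{"grip":0.7,"dp":[0,0,0],"rotation":[0,0,0]},{"grip":0.6,"dp":[0,0,0],"rotation":[0,0,0]},{"grip":0.5,"dp":[0,0,0],"rotation":[0,0,0]},{"grip":0.5,"dp":[0,0,0],"rotation":[0,0,0]}]}}

```text
time_s: 8.85
tool_pos: [0.5762, 0.1876, 0.0778]
tool_rot: [-149.9, -0.2, -85.9]
force: [-0.6, -0.4, 0.2]
grip_width: 0.0366
```

```bash
python3 - <<'E'
from h import *
state();b,B=rel('brush');rows(b+B.apply((0,0,.15)),Tup(B),5,.5)
E
```

```text
t 8.85 pos [576.2 187.6  77.8] rot [-149.9   -0.2  -85.9] w 0.0366 q7 -142 F [-0.6 -0.4  0.2]
TCP in bay [4.4 0.1 4.2] rot err(tool) [-0.1 -0.2 -0. ]
# max 0.0248 0.05 total [-76.5  -5.7 124.1] [-0.1 -0.2 -0. ]
[{"grip":0.5,"dp":[0.0001, 0.0008, -0.0292],"rotation":[-0.0, -0.0, -0.0]},{"grip":0.5,"dp":[0.0001, 0.0008, -0.0292],"rotation":[-0.0, -0.0, -0.0]},{"grip":0.5,"dp":[0.0001, 0.0008, -0.0292],"rotation":[-0.0, -0.0, -0.0]},{"grip":0.5,"dp":[0.0001, 0.0009, -0.0292],"rotation":[-0.0, -0.0, -0.0]},{"grip":0.5,"dp":[0.0, 0.0009, -0.0292],"rotation":[-0.0, -0.0, -0.0]}]
```

Call:
{"method": "carry_out", "body": {"plan": [{"grip":0.5,"dp":[0,0,-0.01],"rotation":[0,0,0]},{"grip":0.5,"dp":[0,0.001,-0.03],"rotation":[0,0,0]},{"grip":0.5,"dp":[0,0.001,-0.03],"rotation":[0,0,0]},{"grip":0.5,"dp":[0,0.001,-0.03],"rotation":[0,0,0]},{"grip":0.5,"dp":[0,0.001,-0.03],"rotation":[0,0,0]},{"grip":0.5,"dp":[0,0,0],"rotation":[0,0,0]},{"grip":0.5,"dp":[0,0,0],"rotation":[0,0,0]}]}}

```text
time_s: 9.43
tool_pos: [0.5047, 0.1826, 0.1919]
tool_rot: [-150.0, 0.1, -86.0]
force: [0.1, -0.0, -0.9]
grip_width: 0.0436
```

```bash
python3 - <<'E'
from h import *
state();b,B=rel('brush');P,im=wrist('w6');cv2.imwrite('pics/c6.png',cv2.resize(im[:,160:480,::-1],None,fx=1.5,fy=1.5))
for nm,q in dict(head=(.085,.0205,.016),head2=(.085,-.0205,.016),tail=(-.085,.009,.016),tail2=(-.085,-.009,.016),w1=(.094,.029,.01),w2=(.094,-.029,.01)).items():print(nm,((proj(P,b+B.apply(q),True)-[160,0])*1.5).round(0))
rows((.50,-.10,.24),Rd(-110.5),12,0)
E
```

```text
t 9.43 pos [504.7 182.6 191.9] rot [-1.5e+02  1.0e-01 -8.6e+01] w 0.0436 q7 -113 F [ 0.1 -0.  -0.9]
TCP in bay [ -0.7   0.4 138.8] rot err(tool) [ 0.  -0.  -0.2]
head [[209. 154.]]
head2 [[277. 154.]]
tail [[231. 404.]]
tail2 [[256. 404.]]
w1 [[196. 140.]]
w2 [[290. 140.]]
# max 0.0236 2.46 total [  -5.2 -283.    47.8] [-29.5   6.5  24. ]
[{"grip":0,"dp":[0.0235, -0.0002, -0.0045],"rotation":[-2.5, 0.5, 2.0]},{"grip":0,"dp":[0.0235, -0.0008, -0.0043],"rotation":[-2.5, 0.5, 2.0]},{"grip":0,"dp":[0.0235, -0.0015, -0.0042],"rotation":[-2.5, 0.5, 2.0]},{"grip":0,"dp":[0.0235, -0.0021, -0.004],"rotation":[-2.5, 0.5, 2.0]},{"grip":0,"dp":[0.0234, -0.0027, -0.0039],"rotation":[-2.5, 0.5, 2.0]},{"grip":0,"dp":[0.0234, -0.0034, -0.0038],"rotation":[-2.5, 0.5, 2.0]},{"grip":0,"dp":[0.0233, -0.004, -0.0037],"rotation":[-2.5, 0.5, 2.0]},{"grip":0,"dp":[0.0232, -0.0047, -0.0037],"rotation":[-2.5, 0.5, 2.0]}]
[{"grip":0,"dp":[0.023, -0.0053, -0.0037],"rotation":[-2.5, 0.5, 2.0]},{"grip":0,"dp":[0.0229, -0.006, -0.0037],"rotation":[-2.5, 0.5, 2.0]},{"grip":0,"dp":[0.0227, -0.0066, -0.0038],"rotation":[-2.5, 0.5, 2.0]},{"grip":0,"dp":[0.0225, -0.0072, -0.0039],"rotation":[-2.5, 0.5, 2.0]}]
```

View pics/c6.png

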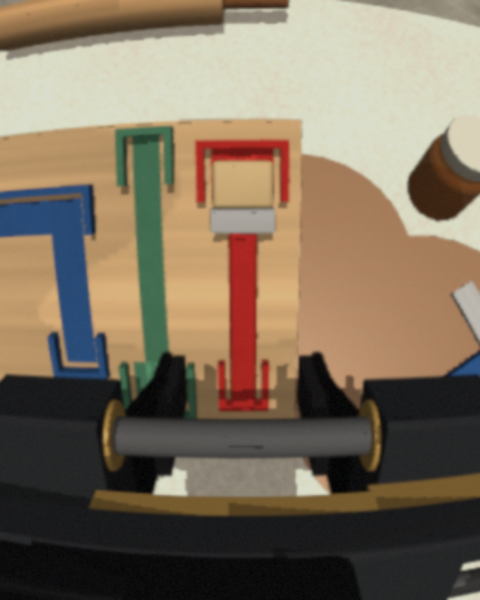

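View c6: the brush lies in the red bay between all walls, head uphill. Its end gap is within the 4 mm play. On to the paddle.

Call:
{"method": "carry_out", "body": {"plan": [{"grip":0,"dp":[0.025,0,-0.005],"rotation":[-2.5,0.5,2]},{"grip":0,"dp":[0.025,-0.001,-0.005],"rotation":[-2.5,0.5,2]},{"grip":0,"dp":[0.025,-0.002,-0.004],"rotation":[-2.5,0.5,2]},{"grip":0,"dp":[0.025,-0.003,-0.004],"rotation":[-2.5,0.5,2]},{"grip":0,"dp":[0.025,-0.004,-0.004],"rotation":[-2.5,0.5,2]},{"grip":0,"dp":[0.025,-0.005,-0.004],"rotation":[-2.5,0.5,2]},{"grip":0,"dp":[0.025,-0.006,-0.004],"rotation":[-2.5,0.5,2]},{"grip":0,"dp":[0.025,-0.007,-0.004],"rotation":[-2.5,0.5,2]}]}}

```text
time_s: 10.15
tool_pos: [0.5059, -0.0214, 0.2234]
tool_rot: [-171.6, 1.5, -102.1]
force: [1.1, 0.7, 0.6]
grip_width: 0.085
```

Call:
{"method": "carry_out", "body": {"plan": [{"grip":0,"dp":[0.025,-0.007,-0.002],"rotation":[-2.5,0.5,2]},{"grip":0,"dp":[0.025,-0.008,0],"rotation":[-2.5,0.5,2]},{"grip":0,"dp":[0.025,-0.01,0],"rotation":[-2.5,0.5,2]},{"grip":0,"dp":[0.025,-0.012,0],"rotation":[-2,0.5,2]},{"grip":0,"dp":[0.015,-0.012,0],"rotation":[0,0,0]},{"grip":0,"dp":[0,0,0],"rotation":[0,0,0]},{"grip":0,"dp":[0,0,0],"rotation":[0,0,0]}]}}

```text
time_s: 10.73
tool_pos: [0.522, -0.1621, 0.2182]
tool_rot: [177.8, -0.4, -111.3]
force: [0.0, 0.0, 0.5]
grip_width: 0.0867
```

```bash
python3 - <<'E'
from h import *
state();P,im=wrist('w7');bars(P,im,'green',.028);bars(P,im,'yellow',.042)
h=cv2.cvtColor(im,cv2.COLOR_RGB2HSV)
E
```

```text
t 10.73 pos [ 522.  -162.1  218.2] rot [ 177.8   -0.4 -111.3] w 0.0867 q7 -99 F [0.  0.  0.5]
green px [562.  79.] centre 529.2 -526.2 size 24 120 dir 13.5
yellow px [390. 200.] centre 460.5 -227.3 size 36 43 dir 85.8
```

```bash
python3 - <<'E'
from h import *
im=cv2.imread('pics/w7.png')[:,:,::-1].copy();P=env.camera_params('wrist')
h=cv2.cvtColor(im,cv2.COLOR_RGB2HSV)
c=proj(P,(.518,-.174,.028),True)[0].round().astype(int);print(c,h[c[1]-30:c[1]+31:10,c[0]].tolist(),h[c[1],c[0]-15:c[0]+16:3].tolist())
HUE['green']=[(50,95)]
m=cv2.inRange(h,(50,70,15),(95,255,255));m[:,:250]=0
for cc in blobs(m,100):
    x=cc[:,0].mean(0); print(x.round(),cv2.contourArea(cc), cv2.minAreaRect((cast(P,cc[:,0],.028,True)[:,:2]*1000).astype(np.float32)))
E
```

```text
[331 170] [[71, 101, 78], [71, 103, 77], [70, 94, 76], [69, 96, 77], [69, 98, 78], [70, 97, 79], [71, 101, 78]] [[9, 156, 59], [10, 155, 61], [20, 101, 53], [69, 97, 76], [70, 98, 78], [69, 96, 77], [71, 99, 77], [65, 84, 67], [11, 155, 61], [12, 151, 64], [12, 160, 62]]
[330. 165.] 1118.0 ((521.6854248046875, -174.19912719726562), (16.572940826416016, 102.1727294921875), 69.46145629882812)
[562.  78.] 867.5 ((528.7841796875, -526.70263671875), (121.29196166992188, 25.629356384277344), 13.847358703613281)
[580. 134.] 248.0 ((441.91461181640625, -545.3028564453125), (27.85171127319336, 43.979312896728516), 3.9140031337738037)
```

```bash
python3 - <<'E'
from h import *
rows((.547,-.184,.035),Rd(-110.5),7,0)
E
```

```text
# max 0.0261 0.32 total [  25.3  -21.7 -183. ] [ 2.2 -0.4 -0.8]
[{"grip":0,"dp":[0.0014, -0.0055, 0.026],"rotation":[0.3, -0.1, -0.1]},{"grip":0,"dp":[0.0014, -0.0053, 0.026],"rotation":[0.3, -0.1, -0.1]},{"grip":0,"dp":[0.0015, -0.0052, 0.026],"rotation":[0.3, -0.1, -0.1]},{"grip":0,"dp":[0.0015, -0.0051, 0.026],"rotation":[0.3, -0.1, -0.1]},{"grip":0,"dp":[0.0015, -0.0049, 0.0261],"rotation":[0.3, -0.1, -0.1]},{"grip":0,"dp":[0.0016, -0.0048, 0.0261],"rotation":[0.3, -0.1, -0.1]},{"grip":0,"dp":[0.0016, -0.0046, 0.0261],"rotation":[0.3, -0.1, -0.1]}]
```

Call:
{"method": "carry_out", "body": {"plan": [{"grip":0,"dp":[0.0015,-0.005,0.026],"rotation":[0.3,-0.1,-0.1]},{"grip":0,"dp":[0.0015,-0.005,0.026],"rotation":[0.3,-0.1,-0.1]},{"grip":0.2,"dp":[0.0015,-0.005,0.026],"rotation":[0.3,-0.1,-0.1]},{"grip":0.3,"dp":[0.0015,-0.005,0.026],"rotation":[0.3,-0.1,-0.1]},{"grip":0.4,"dp":[0.0015,-0.005,0.026],"rotation":[0.3,-0.1,-0.1]},{"grip":0.4,"dp":[0.0015,-0.005,0.024],"rotation":[0.3,-0.1,-0.1]},{"grip":0.4,"dp":[0.001,-0.003,0.012],"rotation":[0.3,-0.1,-0.1]},{"grip":0.4,"dp":[0,0,0],"rotation":[0,0,0]}]}}

```text
time_s: 11.45
tool_pos: [0.5476, -0.1699, 0.0462]
tool_rot: [-179.7, 0.6, -109.7]
force: [-1.2, 0.3, -0.3]
grip_width: 0.0561
```

```bash
python3 - <<'E'
from h import *
state();rows((.547,-.184,.015),Rd(-110.5),1,0)
E
```

```text
t 11.45 pos [ 547.6 -169.9   46.2] rot [-179.7    0.6 -109.7] w 0.0561 q7 -99 F [-1.2  0.3 -0.3]
# max 0.0312 0.83 total [ -0.6 -14.1 -31.2] [-0.2  0.6  0.8]
[{"grip":0,"dp":[0.0138, -0.004, 0.0311],"rotation":[-0.2, 0.6, 0.8]}]
```

Call:
{"method": "carry_out", "body": {"plan": [{"grip":0.4,"dp":[0.016,-0.005,0],"rotation":[-0.2,0.6,0.8]},{"grip":0.4,"dp":[0.003,-0.001,0.002],"rotation":[0,0,0]},{"grip":0.4,"dp":[0,0,0],"rotation":[0,0,0]}]}}

```text
time_s: 11.7
tool_pos: [0.5468, -0.1881, 0.0451]
tool_rot: [-180.0, -0.0, -110.3]
force: [0.1, 0.2, 0.7]
grip_width: 0.0527
```

```bash
python3 - <<'E'
from h import *
state();rows((.547,-.184,.015),Rd(-110.5),1,0)
E
```

```text
t 11.70 pos [ 546.8 -188.1   45.1] rot [-180.    -0.  -110.3] w 0.0527 q7 -98 F [0.1 0.2 0.7]
# max 0.0301 0.23 total [  0.2   4.1 -30.1] [-0.  -0.   0.2]
[{"grip":0,"dp":[-0.004, 0.0013, 0.0301],"rotation":[-0.0, -0.0, 0.2]}]
```

Call:
{"method": "carry_out", "body": {"plan": [{"grip":0.4,"dp":[-0.002,0.001,0.008],"rotation":[0,0,0]},{"grip":0.4,"dp":[-0.001,0,0.008],"rotation":[0,0,0]},{"grip":0.4,"dp":[0,0,0.008],"rotation":[0,0,0]},{"grip":0.4,"dp":[0,0,0.005],"rotation":[0,0,0]},{"grip":0.4,"dp":[0,0,0],"rotation":[0,0,0]}]}}

```text
time_s: 12.12
tool_pos: [0.5495, -0.1857, 0.0171]
tool_rot: [-179.6, -0.0, -110.3]
force: [-0.3, -0.0, -0.2]
grip_width: 0.0525
```

Call:
{"method": "carry_out", "body": {"plan": [{"grip":0.7,"dp":[0,0,0.002],"rotation":[0,0,0]},{"grip":1,"dp":[0,0,0],"rotation":[0,0,0]},{"grip":1,"dp":[0,0,0],"rotation":[0,0,0]},{"grip":1,"dp":[0,0,0],"rotation":[0,0,0]},{"grip":1,"dp":[0,0,0],"rotation":[0,0,0]},{"grip":1,"dp":[0,0,0],"rotation":[0,0,0]},{"grip":1,"dp":[0,0,0],"rotation":[0,0,0]},{"grip":1,"dp":[0,0,0],"rotation":[0,0,0]}]}}

```text
time_s: 12.78
tool_pos: [0.5497, -0.1853, 0.0149]
tool_rot: [-179.6, -0.0, -110.3]
force: [0.4, -0.6, -0.4]
grip_width: 0.0177
```

```bash
python3 - <<'E'
from h import *
state()
E
```

```text
t 12.78 pos [ 549.7 -185.3   14.9] rot [-179.6   -0.  -110.3] w 0.0177 q7 -99 F [ 0.4 -0.6 -0.4]
```

Call:
{"method": "carry_out", "body": {"plan": [{"grip":1,"dp":[0,0,-0.012],"rotation":[0,0,0]},{"grip":1,"dp":[0,0,-0.026],"rotation":[0,0,0]},{"grip":1,"dp":[0,0,-0.028],"rotation":[0,0,0]},{"grip":1,"dp":[0,0,-0.028],"rotation":[0,0,0]},{"grip":1,"dp":[0,0,-0.028],"rotation":[0,0,0]},{"grip":1,"dp":[0,0,-0.028],"rotation":[0,0,0]},{"grip":1,"dp":[0,0,-0.028],"rotation":[0,0,0]},{"grip":1,"dp":[0,0,-0.028],"rotation":[0,0,0]}]}}

```text
time_s: 13.45
tool_pos: [0.5428, -0.1828, 0.2272]
tool_rot: [179.5, -0.0, -110.2]
force: [0.1, -0.8, -0.9]
grip_width: 0.0175
```

Call:
{"method": "carry_out", "body": {"plan": [{"grip":1,"dp":[-0.019,0.012,-0.004],"rotation":[0,0,0]},{"grip":1,"dp":[-0.019,0.012,-0.004],"rotation":[0,0,0]},{"grip":1,"dp":[-0.019,0.012,-0.004],"rotation":[0,0,0]},{"grip":1,"dp":[-0.019,0.012,-0.004],"rotation":[0,0,0]},{"grip":1,"dp":[-0.019,0.012,-0.004],"rotation":[0,0,0]},{"grip":1,"dp":[-0.019,0.012,-0.004],"rotation":[0,0,0]},{"grip":1,"dp":[-0.019,0.012,-0.004],"rotation":[0,0,0]},{"grip":1,"dp":[-0.019,0.012,-0.004],"rotation":[0,0,0]}]}}

```text
time_s: 14.12
tool_pos: [0.5072, -0.0071, 0.2772]
tool_rot: [-179.1, -0.1, -110.9]
force: [0.4, 0.8, -0.4]
grip_width: 0.0179
```

Call:
{"method": "carry_out", "body": {"plan": [{"grip":1,"dp":[-0.019,0.012,-0.004],"rotation":[0,0,0]},{"grip":1,"dp":[-0.019,0.012,-0.004],"rotation":[0,0,0]},{"grip":1,"dp":[-0.019,0.012,-0.004],"rotation":[0,0,0]},{"grip":1,"dp":[-0.019,0.012,-0.004],"rotation":[0,0,0]},{"grip":1,"dp":[-0.019,0.012,0],"rotation":[0,0,0]},{"grip":1,"dp":[0,0,0],"rotation":[0,0,-7]},{"grip":1,"dp":[0,0,0],"rotation":[0,0,-7]},{"grip":1,"dp":[0,0,0],"rotation":[0,0,-7]}]}}

```text
time_s: 14.78
tool_pos: [0.4787, 0.1183, 0.3026]
tool_rot: [-178.6, -0.5, -89.0]
force: [1.1, -0.1, -1.1]
grip_width: 0.0182
```

Call:
{"method": "carry_out", "body": {"plan": [{"grip":1,"dp":[0,0,0],"rotation":[0,0,-7]},{"grip":1,"dp":[0,0,0],"rotation":[0,0,-7]},{"grip":1,"dp":[0,0,0],"rotation":[0,0,-7]},{"grip":1,"dp":[0,0,0],"rotation":[0,0,-7]},{"grip":1,"dp":[0,0,0],"rotation":[0,0,-7]},{"grip":1,"dp":[0,0,0],"rotation":[0,0,-7]},{"grip":1,"dp":[0,0,0],"rotation":[0,0,-7]},{"grip":1,"dp":[0,0,0],"rotation":[0,0,-7]}]}}

```text
time_s: 15.45
tool_pos: [0.4754, 0.1207, 0.3103]
tool_rot: [-179.6, -1.8, -31.8]
force: [-0.1, -0.7, -1.1]
grip_width: 0.0178
```

Call:
{"method": "carry_out", "body": {"plan": [{"grip":1,"dp":[0,0,0],"rotation":[0,0,-7]},{"grip":1,"dp":[0,0,0],"rotation":[0,0,-7]},{"grip":1,"dp":[0,0,0],"rotation":[0,0,-7]},{"grip":1,"dp":[0,0,0],"rotation":[0,0,-7]},{"grip":1,"dp":[0,0,0],"rotation":[0,0,-7]},{"grip":1,"dp":[0,0,0],"rotation":[0,0,-7]},{"grip":1,"dp":[0,0,0],"rotation":[0,0,-7]},{"grip":1,"dp":[0,0,0],"rotation":[0,0,-7]}]}}

```text
time_s: 16.12
tool_pos: [0.4721, 0.1219, 0.3179]
tool_rot: [178.4, -1.7, 25.5]
force: [0.2, -0.3, -1.2]
grip_width: 0.0179
```

```bash
python3 - <<'E'
from h import *
state()
E
```

```text
t 16.12 pos [472.1 121.9 317.9] rot [178.4  -1.7  25.5] w 0.0179 q7 9 F [ 0.2 -0.3 -1.2]
```

Call:
{"method": "carry_out", "body": {"plan": [{"grip":1,"dp":[0,0,0],"rotation":[0,0,-7]},{"grip":1,"dp":[0,0,0],"rotation":[0,0,-7]},{"grip":1,"dp":[0,0,0],"rotation":[0,0,-7]},{"grip":1,"dp":[0,0,0],"rotation":[0,0,-7]},{"grip":1,"dp":[0,0,0],"rotation":[0,0,-7]},{"grip":1,"dp":[0,0,0],"rotation":[0,0,-7]},{"grip":1,"dp":[0,0,0],"rotation":[0,0,-7]},{"grip":1,"dp":[0,0,0],"rotation":[0,0,-7]}]}}

```text
time_s: 16.78
tool_pos: [0.4688, 0.1231, 0.3255]
tool_rot: [177.4, 0.5, 82.7]
force: [0.1, 0.0, -0.9]
grip_width: 0.0177
```

```bash
cat >> h.py <<'E'
def rel2(which):
    b,B=bay(which); p,R=toolT(); print('TCP in slope',(B.inv().apply(p-b)*1000).round(1),'rot err(tool)',(R.inv()*Tdn(B)).as_rotvec(degrees=True).round(1)); return b,B
E
python3 - <<'E'
from h import *
state();b,B=rel2('paddle');rows(b+B.apply((.0122,0,.085)),Tdn(B),9,1)
E
```

```text
t 16.78 pos [468.8 123.1 325.5] rot [177.4   0.5  82.7] w 0.0177 q7 66 F [ 0.1  0.  -0.9]
TCP in slope [  31.3 -118.3  274.6] rot err(tool) [-27.3   3.7 -11. ]
# max 0.0193 3.04 total [  69.4  123.8 -173.7] [-27.3   3.7 -11. ]
[{"grip":1,"dp":[0.0148, 0.005, 0.0194],"rotation":[-3.0, 0.4, -1.2]},{"grip":1,"dp":[0.0145, 0.0043, 0.0198],"rotation":[-3.0, 0.4, -1.2]},{"grip":1,"dp":[0.0143, 0.0035, 0.0201],"rotation":[-3.0, 0.4, -1.2]},{"grip":1,"dp":[0.0141, 0.0028, 0.0204],"rotation":[-3.0, 0.4, -1.2]},{"grip":1,"dp":[0.0139, 0.002, 0.0206],"rotation":[-3.0, 0.4, -1.2]},{"grip":1,"dp":[0.0137, 0.0012, 0.0208],"rotation":[-3.0, 0.4, -1.2]},{"grip":1,"dp":[0.0135, 0.0004, 0.0209],"rotation":[-3.0, 0.4, -1.2]},{"grip":1,"dp":[0.0134, -0.0005, 0.021],"rotation":[-3.0, 0.4, -1.2]}]
[{"grip":1,"dp":[0.0133, -0.0013, 0.0211],"rotation":[-3.0, 0.4, -1.2]}]
```

Call:
{"method": "carry_out", "body": {"plan": [{"grip":1,"dp":[0.015,0.005,0.019],"rotation":[-3.2,0.4,-1.2]},{"grip":1,"dp":[0.0145,0.004,0.02],"rotation":[-3.2,0.4,-1.2]},{"grip":1,"dp":[0.0145,0.0035,0.02],"rotation":[-3.2,0.4,-1.2]},{"grip":1,"dp":[0.014,0.003,0.02],"rotation":[-3.2,0.4,-1.2]},{"grip":1,"dp":[0.014,0.002,0.02],"rotation":[-3.2,0.4,-1.2]},{"grip":1,"dp":[0.014,0.001,0.02],"rotation":[-3.2,0.4,-1.2]},{"grip":1,"dp":[0.0135,0,0.02],"rotation":[-3.2,0.4,-1.2]},{"grip":1,"dp":[0.0135,0,0.02],"rotation":[-3.2,0.4,-1.2]}]}}

```text
time_s: 17.45
tool_pos: [0.5378, 0.237, 0.1859]
tool_rot: [149.5, -0.0, 93.3]
force: [1.0, -2.1, -1.7]
grip_width: 0.0178
```

Call:
{"method": "carry_out", "body": {"plan": [{"grip":1,"dp":[0.013,-0.001,0.016],"rotation":[-2,0.4,-1.2]},{"grip":1,"dp":[0,0,0],"rotation":[0,0,0]},{"grip":1,"dp":[0,0,0],"rotation":[0,0,0]}]}}

```text
time_s: 17.7
tool_pos: [0.5396, 0.2525, 0.1676]
tool_rot: [147.7, 0.5, 94.9]
force: [0.5, 1.3, 0.5]
grip_width: 0.0176
```

```bash
python3 - <<'E'
from h import *
state();b,B=rel2('paddle');rows(b+B.apply((.0122,0,.04)),Tdn(B),3,1)
p,R=toolT();P,im=wrist('w8')
print('cam',R.inv().apply(-np.array(P['R']).T@np.array(P['t'])-p).round(3))
# blade along tool -y is in camera view; handle/blade edge 22.2 mm from TCP
for q in[(.009,-.0222,-.013),(-.009,-.0222,-.013),(.018,-.0222,-.007),(-.018,-.0222,-.007),(.018,-.1072,-.007),(-.018,-.1072,-.007)]:print(q,proj(P,p+R.apply(q),True).round(0))
for nm,q in dict(a=(-.104,.027,.01),b=(-.104,-.027,.01)).items():print(nm,proj(P,b+B.apply(q),True).round(0))
cv2.imwrite('pics/c8.png',cv2.resize(im[40:360,140:500,::-1],None,fx=1.8,fy=1.8))
E
```

```text
t 17.70 pos [539.6 252.5 167.6] rot [147.7   0.5  94.9] w 0.0176 q7 42 F [0.5 1.3 0.5]
TCP in slope [21.8  5.6 97.8] rot err(tool) [2.3 0.1 0.9]
# max 0.0183 0.78 total [ 21.   -4.  -54.8] [2.3 0.1 0.9]
[{"grip":1,"dp":[-0.0018, -0.004, 0.0191],"rotation":[0.8, 0.0, 0.3]},{"grip":1,"dp":[-0.0018, -0.0037, 0.0192],"rotation":[0.8, 0.0, 0.3]},{"grip":1,"dp":[-0.0018, -0.0035, 0.0192],"rotation":[0.8, 0.0, 0.3]}]
cam [ 0.001 -0.083 -0.162]
(0.009, -0.0222, -0.013) [[336. 224.]]
(-0.009, -0.0222, -0.013) [[302. 224.]]
(0.018, -0.0222, -0.007) [[352. 220.]]
(-0.018, -0.0222, -0.007) [[286. 220.]]
(0.018, -0.1072, -0.007) [[356.  57.]]
(-0.018, -0.1072, -0.007) [[282.  58.]]
a [[350.  48.]]
b [[281.  47.]]
```

View pics/c8.png

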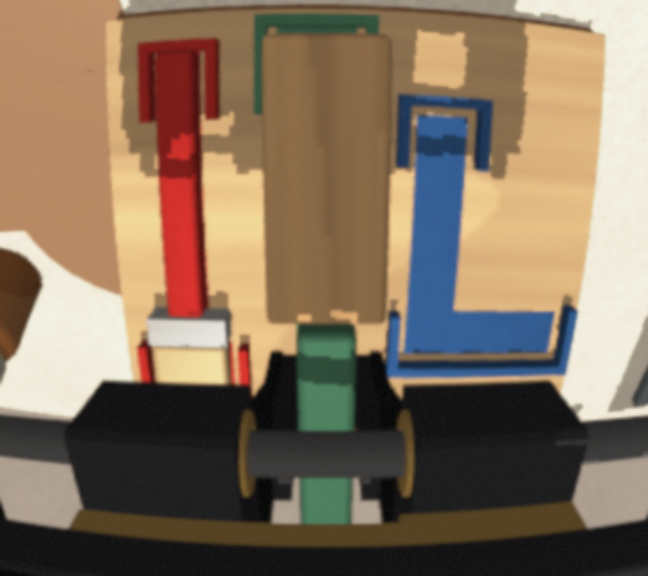

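View c8: the paddle is straight in the hand over the green bay, blade end at row 60. The bay walls are at cols 282–351, as predicted. The brush still sits in the red bay. Lowering now.

Call:
{"method": "carry_out", "body": {"plan": [{"grip":1,"dp":[-0.004,-0.007,0.015],"rotation":[1.5,0,0.6]},{"grip":1,"dp":[-0.0025,-0.004,0.018],"rotation":[0.6,0,0.3]},{"grip":1,"dp":[-0.001,-0.001,0.018],"rotation":[0.3,0,0]},{"grip":1,"dp":[0,0,0.004],"rotation":[0,0,0]},{"grip":1,"dp":[0,0,0],"rotation":[0,0,0]},{"grip":1,"dp":[0,0,0],"rotation":[0,0,0]}]}}

```text
time_s: 18.25
tool_pos: [0.5662, 0.242, 0.1248]
tool_rot: [149.5, -0.0, 93.4]
force: [-0.2, 0.1, -0.3]
grip_width: 0.0173
```

```bash
python3 - <<'E'
from h import *
state();b,B=rel2('paddle')
E
```

```text
t 18.25 pos [566.2 242.  124.8] rot [149.5  -0.   93.4] w 0.0173 q7 37 F [-0.2  0.1 -0.3]
TCP in slope [22.7 -7.  47.9] rot err(tool) [ 0.5  0.4 -0.7]
```

Call:
{"method": "carry_out", "body": {"plan": [{"grip":1,"dp":[0.006,-0.012,0],"rotation":[0.5,0.3,-0.7]},{"grip":1,"dp":[0.001,-0.002,0.002],"rotation":[0,0,0]},{"grip":1,"dp":[0,0,0.005],"rotation":[0,0,0]},{"grip":1,"dp":[0,0,0.005],"rotation":[0,0,0]},{"grip":1,"dp":[0,0,0],"rotation":[0,0,0]}]}}

```text
time_s: 18.67
tool_pos: [0.5601, 0.2503, 0.1112]
tool_rot: [149.6, 0.1, 94.2]
force: [0.4, -0.6, -1.1]
grip_width: 0.0178
```

```bash
python3 - <<'E'
from h import *
state();b,B=rel2('paddle')
E
```

```text
t 18.67 pos [560.1 250.3 111.2] rot [1.496e+02 1.000e-01 9.420e+01] w 0.0178 q7 34 F [ 0.4 -0.6 -1.1]
TCP in slope [11.2  1.8 38.8] rot err(tool) [0.4 0.1 0. ]
```

Call:
{"method": "carry_out", "body": {"plan": [{"grip":1,"dp":[-0.002,0,0.005],"rotation":[0.3,0,0]},{"grip":1,"dp":[0,0,0.006],"rotation":[0,0,0]},{"grip":1,"dp":[0,0,0.006],"rotation":[0,0,0]},{"grip":1,"dp":[0,0,0.006],"rotation":[0,0,0]},{"grip":1,"dp":[0,0,0],"rotation":[0,0,0]}]}}

```text
time_s: 19.08
tool_pos: [0.5733, 0.2487, 0.0889]
tool_rot: [150.0, 0.1, 94.2]
force: [-0.6, -0.5, -0.6]
grip_width: 0.0178
```

```bash
python3 - <<'E'
from h import *
state();b,B=rel2('paddle')
E
```

```text
t 19.08 pos [573.3 248.7  88.9] rot [1.50e+02 1.00e-01 9.42e+01] w 0.0178 q7 30 F [-0.6 -0.5 -0.6]
TCP in slope [11.2 -0.7 13. ] rot err(tool) [0.  0.1 0. ]
```

Call:
{"method": "carry_out", "body": {"plan": [{"grip":1,"dp":[0.0005,0.0005,0.004],"rotation":[0,0,0]},{"grip":1,"dp":[0,0,0.004],"rotation":[0,0,0]},{"grip":1,"dp":[0,0,0.002],"rotation":[0,0,0]},{"grip":1,"dp":[0,0,0],"rotation":[0,0,0]}]}}

```text
time_s: 19.42
tool_pos: [0.5791, 0.2499, 0.0801]
tool_rot: [150.0, 0.1, 94.1]
force: [0.1, -0.7, -0.5]
grip_width: 0.0175
```

```bash
python3 - <<'E'
from h import *
state();b,B=rel2('paddle')
E
```

```text
t 19.42 pos [579.1 249.9  80.1] rot [1.50e+02 1.00e-01 9.41e+01] w 0.0175 q7 29 F [ 0.1 -0.7 -0.5]
TCP in slope [11.9  0.   2.5] rot err(tool) [-0.   0.2  0. ]
```

Down at floor height (2.5 mm). Release and retreat, then turn towards the square.

Call:
{"method": "carry_out", "body": {"plan": [{"grip":0.8,"dp":[0,0,0],"rotation":[0,0,0]},{"grip":0.7,"dp":[0,0,0],"rotation":[0,0,0]},{"grip":0.6,"dp":[0,0,0],"rotation":[0,0,0]},{"grip":0.55,"dp":[0,0,0],"rotation":[0,0,0]},{"grip":0.55,"dp":[0,0,-0.008],"rotation":[0,0,0]},{"grip":0.55,"dp":[0,0,-0.02],"rotation":[0,0,0]},{"grip":0.55,"dp":[0,0,-0.03],"rotation":[0,0,0]},{"grip":0.55,"dp":[0,0,-0.03],"rotation":[0,0,0]}]}}

```text
time_s: 20.08
tool_pos: [0.5331, 0.2449, 0.1515]
tool_rot: [150.7, 0.1, 94.1]
force: [0.4, -0.8, 1.0]
grip_width: 0.0391
```

Call:
{"method": "carry_out", "body": {"plan": [{"grip":0.5,"dp":[0,0,-0.03],"rotation":[0,0,0]},{"grip":0.5,"dp":[0,0,-0.03],"rotation":[0,0,0]},{"grip":0.5,"dp":[0,0,0],"rotation":[0,0,0]},{"grip":0.5,"dp":[0,0,0],"rotation":[0,0,0]}]}}

```text
time_s: 20.42
tool_pos: [0.5028, 0.2449, 0.2134]
tool_rot: [150.0, 0.0, 94.2]
force: [0.3, -1.0, -1.0]
grip_width: 0.0433
```

```bash
python3 - <<'E'
from h import *
state();b,B=rel2('paddle');P,im=wrist('w9')
h=cv2.cvtColor(im,cv2.COLOR_RGB2HSV)
# handle/blade boundary and blade end along the bay's centre line
X=[(proj(P,b+B.apply((x/1000,0,.010 if x<-8 else .016)),True)[0]) for x in range(-115,12,2)]
print([(x,h[int(round(v)),int(round(u))].tolist()) for x,(u,v) in zip(range(-115,12,2),X) if (x<-80 or x>-26)])
for xx in(-40,-75):print(xx,[(y,h[int(round(v)),int(round(u))].tolist()[:2]) for y in range(-26,28,3) for u,v in proj(P,b+B.apply((xx/1000,y/1000,.010)),True)])
rows((.50,.03,.22),Rd(32.7),12,.3)
E
```

```text
t 20.42 pos [502.8 244.9 213.4] rot [150.    0.   94.2] w 0.0433 q7 53 F [ 0.3 -1.  -1. ]
TCP in slope [ 12.4   0.7 156.2] rot err(tool) [-0.  0. -0.]
[(-115, [18, 39, 150]), (-113, [20, 40, 152]), (-111, [18, 43, 149]), (-109, [14, 90, 102]), (-107, [16, 118, 110]), (-105, [20, 100, 117]), (-103, [61, 72, 81]), (-101, [69, 98, 78]), (-99, [26, 84, 82]), (-97, [17, 126, 117]), (-95, [16, 125, 118]), (-93, [16, 124, 119]), (-91, [16, 125, 118]), (-89, [16, 124, 119]), (-87, [16, 123, 172]), (-85, [16, 125, 194]), (-83, [16, 126, 193]), (-81, [16, 126, 170]), (-25, [16, 125, 219]), (-23, [16, 123, 219]), (-21, [16, 125, 219]), (-19, [16, 125, 219]), (-17, [16, 126, 203]), (-15, [16, 124, 125]), (-13, [51, 66, 66]), (-11, [71, 100, 99]), (-9, [70, 98, 122]), (-7, [69, 98, 125]), (-5, [71, 100, 123]), (-3, [70, 99, 124]), (-1, [71, 99, 124]), (1, [70, 97, 123]), (3, [69, 98, 125]), (5, [70, 98, 125]), (7, [71, 98, 125]), (9, [70, 99, 126]), (11, [71, 98, 125])]
-40 [(-26, [17, 108]), (-23, [17, 110]), (-20, [17, 108]), (-17, [16, 113]), (-14, [16, 125]), (-11, [16, 125]), (-8, [16, 122])
[... 733 characters left out ...]
179, 0.0019, -0.0004],"rotation":[2.3, -1.3, 5.0]},{"grip":0.3,"dp":[-0.0176, 0.0035, -0.0001],"rotation":[2.3, -1.3, 5.0]},{"grip":0.3,"dp":[-0.0173, 0.005, 0.0001],"rotation":[2.3, -1.3, 5.0]},{"grip":0.3,"dp":[-0.0167, 0.0065, 0.0003],"rotation":[2.3, -1.3, 5.0]},{"grip":0.3,"dp":[-0.0161, 0.008, 0.0004],"rotation":[2.3, -1.3, 5.0]},{"grip":0.3,"dp":[-0.0153, 0.0093, 0.0004],"rotation":[2.3, -1.3, 5.0]}]
[{"grip":0.3,"dp":[-0.0145, 0.0107, 0.0004],"rotation":[2.3, -1.3, 5.0]},{"grip":0.3,"dp":[-0.0135, 0.0119, 0.0002],"rotation":[2.3, -1.3, 5.0]},{"grip":0.3,"dp":[-0.0124, 0.013, 0.0001],"rotation":[2.3, -1.3, 5.0]},{"grip":0.3,"dp":[-0.0112, 0.0141, -0.0002],"rotation":[2.3, -1.3, 5.0]}]
```

Paddle checks: blade end at -98 mm (home -95, resting on the end wall), sides centred at ±16, level. Moving on to the square.

Call:
{"method": "carry_out", "body": {"plan": [{"grip":0.3,"dp":[-0.018,-0.001,-0.001],"rotation":[2.3,-1.3,5]},{"grip":0.3,"dp":[-0.018,0,-0.001],"rotation":[2.3,-1.3,5]},{"grip":0.3,"dp":[-0.018,0.002,0],"rotation":[2.3,-1.3,5]},{"grip":0.3,"dp":[-0.018,0.003,0],"rotation":[2.3,-1.3,5]},{"grip":0.3,"dp":[-0.017,0.005,0],"rotation":[2.3,-1.3,5]},{"grip":0.3,"dp":[-0.017,0.006,0],"rotation":[2.3,-1.3,5]},{"grip":0.3,"dp":[-0.016,0.008,0],"rotation":[2.3,-1.3,5]},{"grip":0.3,"dp":[-0.015,0.009,0],"rotation":[2.3,-1.3,5]}]}}

```text
time_s: 21.13
tool_pos: [0.4949, 0.0995, 0.2069]
tool_rot: [172.1, -3.0, 52.0]
force: [0.6, 0.8, -0.2]
grip_width: 0.0608
```

Call:
{"method": "carry_out", "body": {"plan": [{"grip":0.3,"dp":[-0.0145,0.011,0],"rotation":[2.3,-1.3,5]},{"grip":0.3,"dp":[-0.0135,0.012,0],"rotation":[2.3,-1.3,5]},{"grip":0.3,"dp":[-0.0125,0.013,0],"rotation":[2.3,-1.3,5]},{"grip":0.3,"dp":[-0.011,0.014,0],"rotation":[2.3,-1.3,5]},{"grip":0.3,"dp":[0,0,0],"rotation":[0,0,0]},{"grip":0.3,"dp":[0,0,0],"rotation":[0,0,0]}]}}

```text
time_s: 21.63
tool_pos: [0.4926, 0.0164, 0.198]
tool_rot: [-177.4, 2.3, 30.0]
force: [0.5, 0.3, -0.1]
grip_width: 0.0608
```

```bash
python3 - <<'E'
from h import *
state();P,im=wrist('w10')
h=cv2.cvtColor(im,cv2.COLOR_RGB2HSV);m=cv2.inRange(h,(98,70,15),(128,255,255))
for cc in blobs(m,100):
    print(cc[:,0].mean(0).round(),cv2.contourArea(cc), cv2.minAreaRect((cast(P,cc[:,0],.018,True)[:,:2]*1000).astype(np.float32)))
print('jar',cast(env.camera_params('top'),(287,150),.095))
E
```

```text
t 21.63 pos [492.6  16.4 198. ] rot [-177.4    2.3   30. ] w 0.0608 q7 25 F [ 0.5  0.3 -0.1]
[339. 207.] 1742.0 ((518.9312133789062, -0.3914451599121094), (22.485048294067383, 118.9978256225586), 32.70624923706055)
[540.  13.] 1741.5 ((621.1904296875, 353.4778747558594), (222.31959533691406, 68.95069885253906), 45.007057189941406)
jar [[0.69187111 0.00621045 0.095     ]]
```

```bash
python3 - <<'E'
from h import *
rows((.5254,-.0105,.05),Rd(32.7),6,.3)
E
```

```text
# max 0.0246 0.46 total [  33.   -26.2 -147.7] [-2.6  2.3 -2.7]
[{"grip":0.3,"dp":[0.0036, 0.0076, 0.0242],"rotation":[-0.4, 0.4, -0.5]},{"grip":0.3,"dp":[0.0034, 0.0075, 0.0243],"rotation":[-0.4, 0.4, -0.5]},{"grip":0.3,"dp":[0.0032, 0.0073, 0.0243],"rotation":[-0.4, 0.4, -0.5]},{"grip":0.3,"dp":[0.0029, 0.0071, 0.0244],"rotation":[-0.4, 0.4, -0.5]},{"grip":0.3,"dp":[0.0027, 0.007, 0.0245],"rotation":[-0.4, 0.4, -0.5]},{"grip":0.3,"dp":[0.0025, 0.0068, 0.0246],"rotation":[-0.4, 0.4, -0.5]}]
```

Call:
{"method": "carry_out", "body": {"plan": [{"grip":0.3,"dp":[0.0035,0.0075,0.024],"rotation":[-0.5,0.4,-0.5]},{"grip":0.3,"dp":[0.0035,0.0075,0.024],"rotation":[-0.5,0.4,-0.5]},{"grip":0.3,"dp":[0.003,0.007,0.024],"rotation":[-0.5,0.4,-0.5]},{"grip":0.3,"dp":[0.003,0.007,0.024],"rotation":[-0.5,0.4,-0.5]},{"grip":0.3,"dp":[0.0025,0.007,0.024],"rotation":[-0.5,0.4,-0.5]},{"grip":0.3,"dp":[0.0025,0.007,0.018],"rotation":[-0.4,0.4,-0.5]},{"grip":0.3,"dp":[0,0,0],"rotation":[0,0,0]},{"grip":0.3,"dp":[0,0,0],"rotation":[0,0,0]}]}}

```text
time_s: 22.35
tool_pos: [0.5258, -0.0021, 0.0502]
tool_rot: [179.6, -0.3, 34.3]
force: [1.1, -0.4, 0.4]
grip_width: 0.0608
```

```bash
python3 - <<'E'
from h import *
state();rows((.5254,-.0105,.035),Rd(32.7),1,.3)
E
```

```text
t 22.35 pos [525.8  -2.1  50.2] rot [179.6  -0.3  34.3] w 0.0608 q7 26 F [ 1.1 -0.4  0.4]
# max 0.0152 1.6 total [ -0.4  -8.4 -15.2] [ 0.4 -0.3  1.6]
[{"grip":0.3,"dp":[-0.0051, 0.0066, 0.0152],"rotation":[0.4, -0.3, 1.6]}]
```

Call:
{"method": "carry_out", "body": {"plan": [{"grip":0.3,"dp":[-0.006,0.008,0.004],"rotation":[0.4,-0.3,1.6]},{"grip":0.3,"dp":[-0.001,0.001,0.008],"rotation":[0,0,0]},{"grip":0.3,"dp":[0,0,0.008],"rotation":[0,0,0]},{"grip":0.3,"dp":[0,0,0],"rotation":[0,0,0]},{"grip":0.3,"dp":[0,0,0],"rotation":[0,0,0]}]}}

```text
time_s: 22.77
tool_pos: [0.5268, -0.0128, 0.0321]
tool_rot: [179.9, -0.2, 32.7]
force: [-0.8, 0.6, 0.0]
grip_width: 0.0608
```

```bash
python3 - <<'E'
from h import *
state();rows((.5254,-.0105,.004),Rd(32.7),1,.3)
E
```

```text
t 22.77 pos [526.8 -12.8  32.1] rot [179.9  -0.2  32.7] w 0.0608 q7 25 F [-0.8  0.6  0. ]
# max 0.0281 0.18 total [ -1.4   2.3 -28.1] [ 0.1 -0.2 -0. ]
[{"grip":0.3,"dp":[-0.0001, -0.0027, 0.0281],"rotation":[0.1, -0.2, -0.0]}]
```

Call:
{"method": "carry_out", "body": {"plan": [{"grip":0.3,"dp":[0,-0.002,0.008],"rotation":[0,0,0]},{"grip":0.3,"dp":[0,-0.001,0.007],"rotation":[0,0,0]},{"grip":0.3,"dp":[0,0,0.007],"rotation":[0,0,0]},{"grip":0.3,"dp":[0,0,0.004],"rotation":[0,0,0]},{"grip":0.3,"dp":[0,0,0],"rotation":[0,0,0]}]}}

```text
time_s: 23.18
tool_pos: [0.526, -0.0095, 0.0046]
tool_rot: [179.8, -0.3, 32.7]
force: [-0.7, 0.4, -0.1]
grip_width: 0.0609
```

Call:
{"method": "carry_out", "body": {"plan": [{"grip":1,"dp":[0,0,0],"rotation":[0,0,0]},{"grip":1,"dp":[0,0,0],"rotation":[0,0,0]},{"grip":1,"dp":[0,0,0],"rotation":[0,0,0]},{"grip":1,"dp":[0,0,0],"rotation":[0,0,0]},{"grip":1,"dp":[0,0,0],"rotation":[0,0,0]},{"grip":1,"dp":[0,0,0],"rotation":[0,0,0]},{"grip":1,"dp":[0,0,0],"rotation":[0,0,0]},{"grip":1,"dp":[0,0,0],"rotation":[0,0,0]}], "force": 35}}

```text
time_s: 23.85
tool_pos: [0.5262, -0.0095, 0.0047]
tool_rot: [179.8, -0.3, 32.7]
force: [-0.3, 0.0, -0.6]
grip_width: 0.0238
```

```bash
python3 - <<'E'
from h import *
state();p,R=toolT()
rows((.50,.10,.26),R*Ro.identity(),10,1,(p+[0,0,.15],R))
E
```

```text
t 23.85 pos [526.2  -9.5   4.7] rot [179.8  -0.3  32.7] w 0.0238 q7 24 F [-0.3  0.  -0.6]
# max 0.011 0.0 total [-26.2 109.5 105.3] [0. 0. 0.]
[{"grip":1,"dp":[0.0038, -0.0106, -0.0105],"rotation":[0.0, 0.0, 0.0]},{"grip":1,"dp":[0.0038, -0.0106, -0.0105],"rotation":[0.0, 0.0, 0.0]},{"grip":1,"dp":[0.0038, -0.0106, -0.0105],"rotation":[0.0, 0.0, 0.0]},{"grip":1,"dp":[0.0038, -0.0106, -0.0105],"rotation":[0.0, 0.0, 0.0]},{"grip":1,"dp":[0.0038, -0.0106, -0.0105],"rotation":[0.0, 0.0, 0.0]},{"grip":1,"dp":[0.0038, -0.0106, -0.0105],"rotation":[0.0, 0.0, 0.0]},{"grip":1,"dp":[0.0038, -0.0106, -0.0105],"rotation":[0.0, 0.0, 0.0]},{"grip":1,"dp":[0.0038, -0.0106, -0.0105],"rotation":[0.0, 0.0, 0.0]}]
[{"grip":1,"dp":[0.0038, -0.0106, -0.0105],"rotation":[0.0, 0.0, 0.0]},{"grip":1,"dp":[0.0038, -0.0106, -0.0105],"rotation":[0.0, 0.0, 0.0]}]
```

Call:
{"method": "carry_out", "body": {"plan": [{"grip":1,"dp":[0,0,-0.01],"rotation":[0,0,0]},{"grip":1,"dp":[0,0,-0.025],"rotation":[0,0,0]},{"grip":1,"dp":[0.003,-0.008,-0.028],"rotation":[0,0,0]},{"grip":1,"dp":[0.003,-0.008,-0.028],"rotation":[0,0,0]},{"grip":1,"dp":[0.003,-0.008,-0.028],"rotation":[0,0,0]},{"grip":1,"dp":[0.003,-0.008,-0.028],"rotation":[0,0,0]},{"grip":1,"dp":[0.003,-0.008,-0.028],"rotation":[0,0,0]},{"grip":1,"dp":[0.003,-0.008,-0.028],"rotation":[0,0,0]}]}}

```text
time_s: 24.52
tool_pos: [0.5075, 0.0403, 0.2126]
tool_rot: [-179.7, 0.5, 32.6]
force: [1.2, -0.3, -1.5]
grip_width: 0.0236
```

Call:
{"method": "carry_out", "body": {"plan": [{"grip":1,"dp":[0.003,-0.008,-0.026],"rotation":[0,0,-3]},{"grip":1,"dp":[0.003,-0.008,-0.02],"rotation":[0,0,-5]},{"grip":1,"dp":[0.01,-0.01,-0.01],"rotation":[0,0,-6]},{"grip":1,"dp":[0.014,-0.008,0],"rotation":[0,0,-6]},{"grip":1,"dp":[0.016,-0.005,0],"rotation":[0,0,-6]},{"grip":1,"dp":[0.016,-0.004,0],"rotation":[0,0,-6]},{"grip":1,"dp":[0.016,-0.002,0],"rotation":[0,0,-6]},{"grip":1,"dp":[0.016,0,0],"rotation":[0,0,-6]}]}}

```text
time_s: 25.18
tool_pos: [0.5295, 0.1537, 0.2883]
tool_rot: [179.3, -0.0, 78.4]
force: [-0.2, 0.1, -0.7]
grip_width: 0.0237
```

```bash
python3 - <<'E'
from h import *
state();b,B=rel2('square');rows(b+B.apply((.0116,0,.09)),Tdn(B),10,1)
E
```

```text
t 25.18 pos [529.5 153.7 288.3] rot [179.3  -0.   78.4] w 0.0237 q7 56 F [-0.2  0.1 -0.7]
TCP in slope [  67.1 -150.3  211. ] rot err(tool) [-29.2   4.2 -15.4]
# max 0.0151 2.92 total [   1.3  150.8 -132.6] [-29.2   4.2 -15.4]
[{"grip":1,"dp":[0.0148, -0.003, 0.0132],"rotation":[-2.9, 0.4, -1.5]},{"grip":1,"dp":[0.0148, -0.0033, 0.0132],"rotation":[-2.9, 0.4, -1.5]},{"grip":1,"dp":[0.0148, -0.0036, 0.0131],"rotation":[-2.9, 0.4, -1.5]},{"grip":1,"dp":[0.0148, -0.0039, 0.013],"rotation":[-2.9, 0.4, -1.5]},{"grip":1,"dp":[0.0148, -0.0041, 0.0129],"rotation":[-2.9, 0.4, -1.5]},{"grip":1,"dp":[0.0148, -0.0044, 0.0128],"rotation":[-2.9, 0.4, -1.5]},{"grip":1,"dp":[0.0148, -0.0046, 0.0127],"rotation":[-2.9, 0.4, -1.5]},{"grip":1,"dp":[0.0149, -0.0049, 0.0126],"rotation":[-2.9, 0.4, -1.5]}]
[{"grip":1,"dp":[0.0149, -0.0051, 0.0124],"rotation":[-2.9, 0.4, -1.5]},{"grip":1,"dp":[0.015, -0.0053, 0.0123],"rotation":[-2.9, 0.4, -1.5]}]
```

Call:
{"method": "carry_out", "body": {"plan": [{"grip":1,"dp":[0.015,-0.003,0.008],"rotation":[-3,0.4,-1.5]},{"grip":1,"dp":[0.015,-0.003,0.01],"rotation":[-3,0.4,-1.5]},{"grip":1,"dp":[0.015,-0.004,0.013],"rotation":[-3,0.4,-1.5]},{"grip":1,"dp":[0.015,-0.004,0.013],"rotation":[-3,0.4,-1.5]},{"grip":1,"dp":[0.015,-0.004,0.013],"rotation":[-3,0.4,-1.5]},{"grip":1,"dp":[0.015,-0.004,0.013],"rotation":[-3,0.4,-1.5]},{"grip":1,"dp":[0.015,-0.005,0.013],"rotation":[-3,0.4,-1.5]},{"grip":1,"dp":[0.015,-0.005,0.013],"rotation":[-3,0.4,-1.5]}]}}

```text
time_s: 25.85
tool_pos: [0.534, 0.2837, 0.1956]
tool_rot: [153.6, -0.6, 91.6]
force: [0.9, -0.3, -1.1]
grip_width: 0.0238
```

Call:
{"method": "carry_out", "body": {"plan": [{"grip":1,"dp":[0.015,-0.005,0.012],"rotation":[-3,0.4,-1.5]},{"grip":1,"dp":[0.013,-0.005,0.012],"rotation":[-2,0.4,-1.5]},{"grip":1,"dp":[0,0,0],"rotation":[0,0,0]},{"grip":1,"dp":[0,0,0],"rotation":[0,0,0]}]}}

```text
time_s: 26.18
tool_pos: [0.5286, 0.3158, 0.167]
tool_rot: [148.5, 0.4, 95.3]
force: [1.1, -0.7, -1.2]
grip_width: 0.0239
```

```bash
python3 - <<'E'
from h import *
state();b,B=rel2('square');p,R=toolT();P,im=wrist('w11')
# tail end of stock along tool -y : 71.6 from TCP; top 18-4.7=13.3 behind
for q in[(.012,-.0716,-.0133),(-.012,-.0716,-.0133),(.012,-.03,-.0133),(-.012,-.03,-.0133)]:print(q,proj(P,p+R.apply(q),True).round(0))
h=cv2.cvtColor(im,cv2.COLOR_RGB2HSV);m=cv2.inRange(h,(98,70,15),(128,255,255))
for r in range(100,220,8):
    x=np.where(m[r,270:380])[0]+270; print(r,(x.min(),x.max(),len(x)) if len(x) else None,end=' ')
for nm,q in dict(a=(-.069,.021,.01),b=(-.069,-.021,.01)).items():print(nm,proj(P,b+B.apply(q),True).round(0))
cv2.imwrite('pics/c11.png',cv2.resize(im[40:360,140:500,::-1],None,fx=1.8,fy=1.8))
E
```

```text
t 26.18 pos [528.6 315.8 167. ] rot [148.5   0.4  95.3] w 0.0239 q7 31 F [ 1.1 -0.7 -1.2]
TCP in slope [ 16.   11.4 100.4] rot err(tool) [ 1.5 -0.2  1.1]
(0.012, -0.0716, -0.0133) [[344. 128.]]
(-0.012, -0.0716, -0.0133) [[294. 128.]]
(0.012, -0.03, -0.0133) [[343. 210.]]
(-0.012, -0.03, -0.0133) [[296. 210.]]
100 (np.int64(285), np.int64(312), 28) 108 (np.int64(283), np.int64(333), 11) 116 (np.int64(283), np.int64(332), 37) 124 (np.int64(283), np.int64(332), 37) 132 (np.int64(283), np.int64(341), 52) 140 (np.int64(295), np.int64(344), 50) 148 (np.int64(295), np.int64(343), 49) 156 (np.int64(295), np.int64(343), 49) 164 (np.int64(295), np.int64(343), 49) 172 (np.int64(295), np.int64(343), 49) 180 (np.int64(295), np.int64(343), 49) 188 (np.int64(295), np.int64(343), 49) 196 (np.int64(295), np.int64(343), 49) 204 (np.int64(295), np.int64(342), 48) 212 (np.int64(295), np.int64(342), 48) a [[334. 100.]]
b [[281.  99.]]
```

View pics/c11.png

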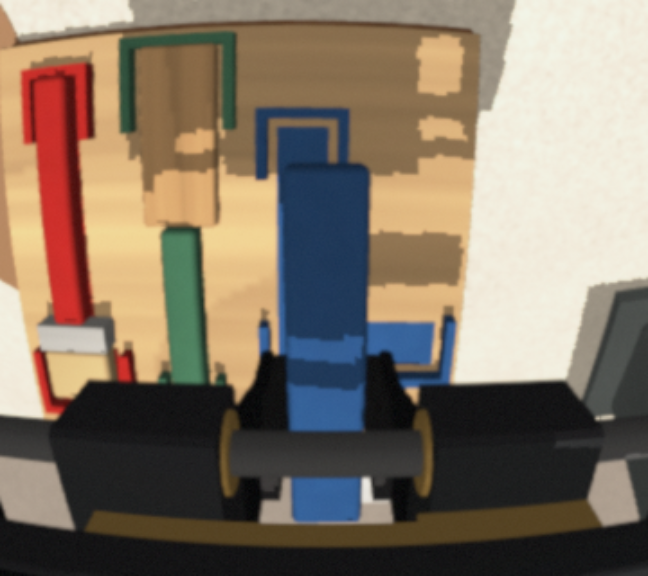

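View c11: the stock is held square (cols 295–343, tail at row 131) and the blue bay end is at (282–334, row 100), as predicted. Paddle and brush are both home. Lowering the square.

Call:
{"method": "carry_out", "body": {"plan": [{"grip":1,"dp":[-0.009,-0.005,0.01],"rotation":[1.2,0,1]},{"grip":1,"dp":[-0.003,-0.003,0.015],"rotation":[0.3,0,0]},{"grip":1,"dp":[0,-0.002,0.015],"rotation":[0.2,0,0]},{"grip":1,"dp":[0,-0.001,0.01],"rotation":[0,0,0]},{"grip":1,"dp":[0,0,0],"rotation":[0,0,0]},{"grip":1,"dp":[0,0,0],"rotation":[0,0,0]}]}}

```text
time_s: 26.73
tool_pos: [0.555, 0.2943, 0.1221]
tool_rot: [150.2, -0.3, 93.0]
force: [-0.3, 0.6, -1.1]
grip_width: 0.0234
```

```bash
python3 - <<'E'
from h import *
state();b,B=rel2('square')
E
```

```text
t 26.73 pos [555.  294.3 122.1] rot [150.2  -0.3  93. ] w 0.0234 q7 27 F [-0.3  0.6 -1.1]
TCP in slope [ 15.  -11.9  49.2] rot err(tool) [-0.2  0.4 -1.2]
```

Call:
{"method": "carry_out", "body": {"plan": [{"grip":1,"dp":[0.011,-0.006,0],"rotation":[0,0.4,-1.2]},{"grip":1,"dp":[0.002,-0.001,0.002],"rotation":[0,0,0]},{"grip":1,"dp":[0,0,0.005],"rotation":[0,0,0]},{"grip":1,"dp":[0,0,0.005],"rotation":[0,0,0]},{"grip":1,"dp":[0,0,0],"rotation":[0,0,0]}]}}

```text
time_s: 27.15
tool_pos: [0.5564, 0.3073, 0.1105]
tool_rot: [150.0, -0.1, 94.1]
force: [-0.7, -0.3, -1.0]
grip_width: 0.0237
```

```bash
python3 - <<'E'
from h import *
state();b,B=rel2('square')
E
```

```text
t 27.15 pos [556.4 307.3 110.5] rot [ 1.50e+02 -1.00e-01  9.41e+01] w 0.0237 q7 24 F [-0.7 -0.3 -1. ]
TCP in slope [11.2  0.9 38. ] rot err(tool) [-0.  -0.  -0.1]
```

Call:
{"method": "carry_out", "body": {"plan": [{"grip":1,"dp":[-0.001,-0.001,0.005],"rotation":[0,0,0]},{"grip":1,"dp":[0,0,0.006],"rotation":[0,0,0]},{"grip":1,"dp":[0,0,0.006],"rotation":[0,0,0]},{"grip":1,"dp":[0,0,0.004],"rotation":[0,0,0]},{"grip":1,"dp":[0,0,0],"rotation":[0,0,0]}]}}

```text
time_s: 27.57
tool_pos: [0.567, 0.3072, 0.0898]
tool_rot: [150.1, -0.1, 94.1]
force: [-0.1, 0.8, -0.8]
grip_width: 0.0239
```

```bash
python3 - <<'E'
from h import *
state();b,B=rel2('square')
E
```

```text
t 27.57 pos [567.  307.2  89.8] rot [ 1.501e+02 -1.000e-01  9.410e+01] w 0.0239 q7 21 F [-0.1  0.8 -0.8]
TCP in slope [10.   0.  14.7] rot err(tool) [-0.1 -0.  -0.1]
```

Perfectly aligned; 10 mm to go.

Call:
{"method": "carry_out", "body": {"plan": [{"grip":1,"dp":[0,0,0.004],"rotation":[0,0,0]},{"grip":1,"dp":[0,0,0.004],"rotation":[0,0,0]},{"grip":1,"dp":[0,0,0.002],"rotation":[0,0,0]},{"grip":1,"dp":[0,0,0],"rotation":[0,0,0]}]}}

```text
time_s: 27.9
tool_pos: [0.572, 0.308, 0.0814]
tool_rot: [150.0, 0.0, 94.1]
force: [-0.6, -0.2, -0.2]
grip_width: 0.0238
```

```bash
python3 - <<'E'
from h import *
state();b,B=rel2('square')
E
```

```text
t 27.90 pos [572.  308.   81.4] rot [150.    0.   94.1] w 0.0238 q7 19 F [-0.6 -0.2 -0.2]
TCP in slope [10.1  0.4  5. ] rot err(tool) [-0.   0.1 -0.1]
```

Call:
{"method": "carry_out", "body": {"plan": [{"grip":0.75,"dp":[0,0,0],"rotation":[0,0,0]},{"grip":0.65,"dp":[0,0,0],"rotation":[0,0,0]},{"grip":0.55,"dp":[0,0,0],"rotation":[0,0,0]},{"grip":0.5,"dp":[0,0,0],"rotation":[0,0,0]},{"grip":0.5,"dp":[0,0,-0.008],"rotation":[0,0,0]},{"grip":0.5,"dp":[0,0,-0.02],"rotation":[0,0,0]},{"grip":0.5,"dp":[0,0,-0.03],"rotation":[0,0,0]},{"grip":0.5,"dp":[0,0,-0.03],"rotation":[0,0,0]}]}}

```text
time_s: 28.57
tool_pos: [0.5261, 0.3026, 0.1543]
tool_rot: [150.6, 0.1, 94.0]
force: [0.4, -0.1, 0.3]
grip_width: 0.0435
```

Call:
{"method": "carry_out", "body": {"plan": [{"grip":0.5,"dp":[0,0,-0.03],"rotation":[0,0,0]},{"grip":0.5,"dp":[0,0,-0.03],"rotation":[0,0,0]},{"grip":0.5,"dp":[0,-0.015,-0.025],"rotation":[0,0,0]},{"grip":0.5,"dp":[0,-0.015,-0.025],"rotation":[0,0,0]},{"grip":0.5,"dp":[0,0,0],"rotation":[0,0,0]},{"grip":0.5,"dp":[0,0,0],"rotation":[0,0,0]},{"grip":0.5,"dp":[0,0,0],"rotation":[0,0,0]}]}}

```text
time_s: 29.15
tool_pos: [0.4406, 0.3018, 0.252]
tool_rot: [149.5, -0.2, 94.4]
force: [0.3, 0.6, -0.1]
grip_width: 0.0436
```

```bash
python3 - <<'E'
from h import *
state();b,B=rel2('square');P,im=wrist('w12')
for nm,q in dict(tail=(-.06,.012,.018),tail2=(-.06,-.012,.018),w=(-.069,.021,.01),w2=(-.069,-.021,.01),bl=(.048,.068,.006),blin=(.036,.068,.006)).items():print(nm,((proj(P,b+B.apply(q),True)-[100,20])*1.7).round(0))
cv2.imwrite('pics/c12.png',cv2.resize(im[20:370,100:540,::-1],None,fx=1.7,fy=1.7))
t=env.read_camera('top');Pt=env.camera_params('top')
for n,i in(('start',cv2.imread('pics/top0.png')[:,:,::-1].copy()),('end',t)):
    c=[c for c in blobs(mask(i,'yellow')) if 330<c[:,0,0].mean()<390]; print(n,[cast(Pt,c_[:,0].mean(0),.042).round(4) for c_ in c])
d=cv2.absdiff(t,cv2.imread('pics/top0.png')[:,:,::-1].copy()).max(2)
for n,(x0,x1,y0,y1) in dict(cup=(352,388,125,160),jar=(270,302,136,170),sponge=(350,370,210,230)).items():print(n,'changed px',int((d[y0:y1,x0:x1]>40).sum()))
E
```

```text
t 29.15 pos [440.6 301.8 252. ] rot [149.5  -0.2  94.4] w 0.0436 q7 44 F [ 0.3  0.6 -0.1]
TCP in slope [-18.4   3.9 218.5] rot err(tool) [ 0.5 -0.3  0.1]
tail [[385. 202.]]
tail2 [[350. 202.]]
w [[397. 188.]]
w2 [[338. 188.]]
bl [[456. 341.]]
blin [[457. 327.]]
start [array([[ 0.4604, -0.2277,  0.042 ]])]
end [array([[ 0.4604, -0.2276,  0.042 ]])]
cup changed px 0
jar changed px 0
sponge changed px 0
```

View pics/c12.png

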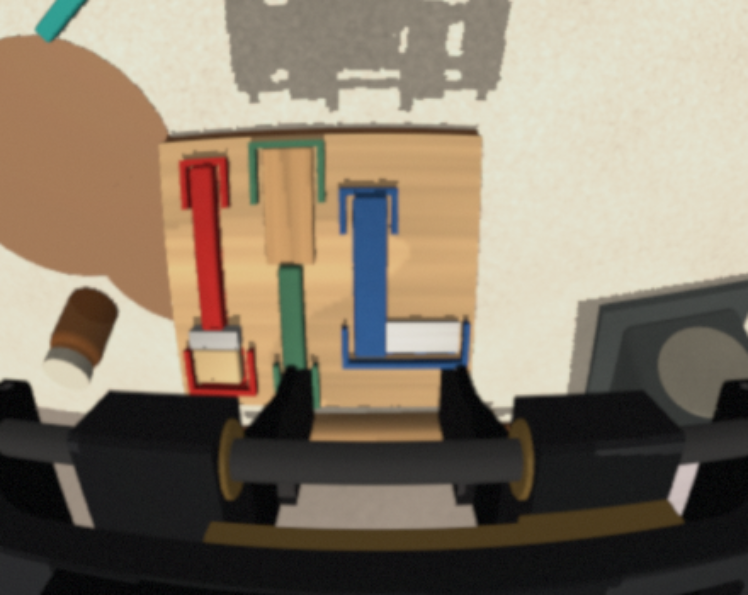

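The final view shows all three tools inside their walls, with the square's blade in its arm at (423,337). The sponge, cup and jar are unchanged, so I'm handing in.

```bash
python3 -c "
from cell import env
print(env.sign_off())"
```

```text
the job is handed in; nothing more can be done
None
```

The brush, paddle and try square are each lying in their own bay, and I handed the job in at about 29 s of the 72 s. I lowered each one square to the slope until it was at floor height before letting go.

**Last checks (wrist and top cameras):**
- All three parts are between their guides. The brush's head is uphill, the paddle's blade is downhill, and the square's blade is in its arm.
- The brush and paddle slid about 3–4 mm downhill after release, the square also slightly by eye, all within the 4 mm gap and the 8 mm limit.
- In the top camera, the sponge has not moved (within 0.1 mm), and the image around the cup and jar is unchanged.
- I judged seating from where the gripper let go and from the pictures, not from a direct height measurement. The hand-in gives no verdict.

**Disagreement:** I briefly shifted the tray estimate by 3 mm because I had compared a picture with a later arm pose. The closer view of the brush over its bay contradicted the shift, so I took it out before placing anything.

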